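Fetch the ferrule tin from behind the bottles and stack it on its keyed base

TASK

The spray can and the glue bottle on the wooden tray block the blue ferrule tin: stand both upright on the black side mat; with both waiting there, take the tin and stack it on the grey base tin so that its notch fits over the yellow key and it sits fully down and level. Then put the can and the bottle back upright, each in the middle of the coaster it came from. Leave the brass weight and the white eraser alone.

Things in the scene. Friction and masses are not known exactly. Their poses are not given: they have to be found in the camera images.
- can_centre (a point): Spray can, white and blue with a blue cap: round, 54 mm in diameter, 176 mm tall, about 0.2 kg. The straight body (54 mm) goes up to 140 mm from its foot, then shoulder and cap (40 mm across) to 176 mm. Point: on its axis half-way up, 88 mm above its foot; z up. It starts on one of the two coasters (a like can at the back of the table is not meant).
- glue_centre (a point): White glue bottle with a red pointed nozzle: round, body 38 mm in diameter, straight up to 60 mm from its foot, shoulder up to 78 mm, nozzle (20 mm across and tapering) up to 113 mm. This point is on its axis half-way up, 56.5 mm above its foot; z is up. It starts on the other coaster (a like bottle at the back of the table is not meant).
- tin_centre (a point): Blue square tin with 3 black ferrules, 50x50 mm, 44 mm tall, 0.15 kg; starts on the tray's floor behind the coasters. Foot: 6 mm high, tapered, 35 mm wide; the smooth walls to grip go from 6 to 44 mm above its underside. Notch 18 mm wide, 8 mm high in the lower edge of its -x side, with a yellow line on wall and rim above it. Point: its centre, 22 mm above the underside; -x to the line, z up.
- base_tin: Grey lower tin, 50x50 mm, open mouth 42x42, fixed on a dark 100x100x8 mm plate. Origin: centre of the plate's underside. Rim at 38 mm. Yellow key, 8 mm wide, on the middle of its -x rim, 7 mm above the rim. With the blue tin's line over the key (x axes the same way) its foot drops 6 mm into the mouth, 3.5 mm free each side; the blue tin's centre is then 54 mm above this origin.
- mat: Side area: black rubber mat, 120 mm (x) by 200 mm (y), 3 mm thick, fixed flat on the table; origin at the centre of its underside. Both can and bottle find room on it side by side along y.
- rack: Storage tray of plywood with an aluminium rim, 150 mm (x) by 200 mm (y), fixed; floor 6 mm and rim 10 mm above the table; origin at the centre of its underside. The coasters lie 25 mm to -x of its centre, 50 mm to each side in y; the tin stands 35 mm to +x.
- coaster_red: Red round coaster, 60 mm in diameter, 3 mm thick, fixed on the tray, at +y of it; origin at the centre of its underside (6 mm above the table; its top is at 9 mm).
- coaster_green: Green round coaster, the same size and height, fixed on the tray at -y of it; origin at the centre of its underside.
- weight: Bystander: brass knobbed weight, 40 mm in diameter, 36 mm tall, loose on the table; origin at the centre of its underside. Not to be moved.
- eraser: Bystander: white eraser block, 30 x 50 x 18 mm, loose on the table near the robot; origin at the centre of its underside. Not to be moved.
Not all that is in view belongs to the job. Of the things that look like the part that bears tin_centre, the smallest one is meant.

How it is judged:
By the outcome, as a careful person would: the job done as asked, in the order asked, and still so for the second after the job is handed in, with the robot touching nothing.
It also fails if it takes over 144 s, if anything falls off the work surface, if the arm or the gripper's body presses on something with over 40 N, if the wrist force passes 120 N, or if a joint passes its speed limit or range.

ROBOT

A 7-joint arm with a two-finger parallel gripper is mounted at the origin on a cart in front of the work surface, level with it; the furniture and walls round the work are solid. World frame = base frame: x ahead of the robot, y to its left, z up, the work surface at z = 0. Lengths are in mm, angles in rad, forces in N, time in s.
With the tool pointing down it reaches from about 425 to 925 mm from the base axis. Payload 6.8 kg.
Tool frame: the origin (TCP) lies at the centre of the arm's flange, where the gripper is bolted on; the fingertips stand 173 mm ahead of it and the grasp point (between the pads) lies 155 mm ahead of it (tip_reach is the distance from the TCP to the fingertips, in mm); z points along the fingers, y is the line along which they close (so a half turn about z gives the same grasp; the last joint's range is limited). The gripper opens to 85 mm and grips with 20 to 120 N. Pads are 22 mm wide; open, the fingers measure 114 mm over their backs; the gripper's body (76 mm by 85 mm) begins 54 mm behind the grasp point. The pads swing forward as they close: fully open they stand 13 mm farther back than shut.
Start: joints at [-1.391, 0.477, 0.022, 1.555, -0.011, 1.109, -0.083], TCP at [191.592, 647.252, 404.708] pointing down, gripper open.
Joint ranges: [-2.96, 2.96], [-0.34, 2.1], [-1.41, 1.46], [0.24, 2.44], [-1.37, 4.51], [0.17, 1.92], [-2.96, 2.96]. Speed limits (rad/s): [2.39, 2.39, 3.14, 3.14, 3.14, 3.14, 3.14].

INTERFACE

Orientations are given as a unit quaternion [x, y, z, w].
In Python, from plant import * gives the robot as it stands.
- The arm moves only by the tool play_rows, never from a script. Its argument "plan" is a list of rows, each a list of 7 numbers: the turn, a rotation vector about the tool's x, y, z each as a share of 4 degrees, from -1 to 1, then the shift along the tool's x, y, z each as a share of 80 mm, from -1 to 1, then the opening, from -1 (shut) to 1 (fully open). In form: [[wx, wy, wz, x, y, z, fingers], ...]. A call has 1 to 20 rows; each row shifts and turns the commanded pose from where the row before left it, along the tool's axes as they then stand; what a row does not reach is not made up. A row lasts 1/12 s, in which the tool goes at most 41.7 mm and 7.16 degrees, less where a joint would pass 70% of its speed; a pose out of reach is approached as far as the arm can. A call with a number of a shift or a turn outside -1 to 1 is refused whole. A call with a gripper value outside its range is refused whole. The fingers move at their own pace and stop on an object; "squeeze" is the grip in N (left out, the last holds). Time passes only in rows, so rows that do not move let the fingers close. It gives the time, the measured TCP pose, the force, the opening and the grip force at its end, in the units of the state.
- get_obs(): the state, without advancing time (a new reading comes with each control period).
- capture(name): name is "side" or "top" or "wrist"; returns a dict with "img" (480x640x3 uint8, blue, green, red), "fx", "fy", "cx", "cy" (pixels), "T" (4x4, takes a point from camera to world coordinates). Camera axes: x right, y down, z forward; pixel columns grow to the right and rows downward; lengths in mm; the calibration is good to about 2 mm. A picture is of the moment at which its call begins. There is no depth.
- job_done(): hands the job in; it is judged then, once.
The state is a dict: "time": time; "joint_positions": joint angles; "joint_velocities": joint speeds; "tau": joint torques, N m; "tool_pos": TCP position; "orientation": TCP orientation; "ft_force": force on the tool from outside, world axes, zero at the start; "torque": the same for the moment, N m; "gripper_width": finger opening in mm; "grip_force": force on a finger pad.
Only numpy, scipy, OpenCV 4.12 (cv2) and the standard library are available. Lean on these libraries where they do the work, as an engineer would, in place of code of your own. Each camera call takes 0.05 s, during which the arm holds its last target. There are 200 camera calls.

## Working session

There is one attempt and no reset: what is moved stays moved. The work goes in short steps, Python scripts to look and compute and a tool call to move; the robot and the scene stay as the last step left them, time stands still between calls to the robot, and variables do not carry over. Pictures are saved under pics/ and viewed, at most 14 in all, crops included, and the job is handed in when it is done.

Besides the shell and the picture viewer there is one more tool, called after ">>>" as name(argument=value, ...) on one line, values as JSON. play_rows: Moves the arm, as the interface text tells. Shift numbers are shares of 80 mm and turn numbers shares of 4 degrees, none past 1 either way. Its arguments: {"type":"object","properties":{"plan":{"type":"array"},"squeeze":{"type":"number"}},"required":["plan"]}

```bash
ls; mkdir -p pics; python3 - <<'E'
from plant import *
import cv2,pickle
o=get_obs();print(o)
for n in ("side","top"):
    c=capture(n);cv2.imwrite(f"pics/{n}0.png",c["img"]);pickle.dump(c,open(f"pics/{n}0.pkl","wb"))
    print(n,c["fx"],c["cx"],c["cy"],c["T"].round(3).tolist() if hasattr(c["T"],"round") else c["T"])
E
```

```text
pics
{'time': 0.0, 'joint_positions': array([-1.39112897,  0.47785005,  0.02231753,  1.55647662, -0.01146928,
        1.10930045, -0.0831051 ]), 'joint_velocities': array([ 0.0020226 , -0.00061208,  0.00122801,  0.00104673,  0.00074374,
       -0.00167486,  0.0011842 ]), 'tau': array([-3.84055802e-04, -5.96436954e+01,  1.60756007e+00, -2.81199986e+01,
        1.24858349e-02,  9.02235130e-03, -1.86666426e-05]), 'tool_pos': array([191.47822683, 646.98013062, 403.68087076]), 'orientation': array([ 1.43363086e-01,  9.89669701e-01, -9.51556309e-04, -5.64454015e-05]), 'ft_force': array([1.22015597, 0.43877447, 0.41460277]), 'torque': array([ 0.03815927, -0.01697168, -0.01501072]), 'grip_force': 0.0, 'gripper_width': 85.82725749545719}
side 548.9650406626102 315.2480440000513 236.51737019001294 [[-0.856, -0.443, 0.267, 193.671], [-0.517, 0.747, -0.418, 656.441], [-0.014, -0.496, -0.868, 1256.746], [0.0, 0.0, 0.0, 1.0]]
top 460.90534725453205 318.5935721760077 234.82220876935247 [[-0.007, -0.975, 0.223, 237.34], [-1.0, 0.007, -0.002, 91.053], [0.0, -0.223, -0.975, 1409.125], [0.0, 0.0, 0.0, 1.0]]
```

View pics/top0.png

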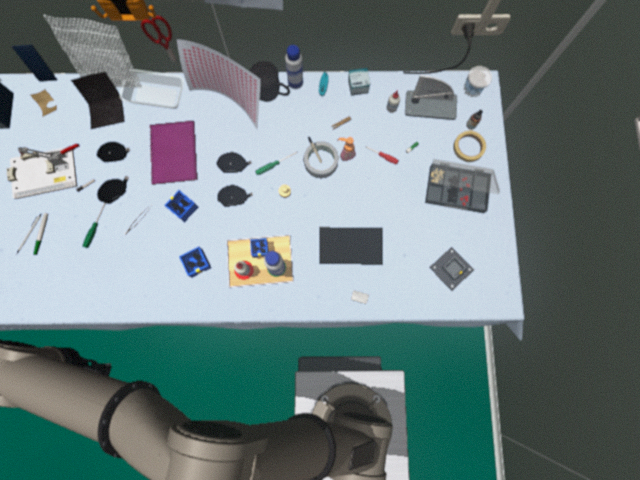

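View pics/side0.png

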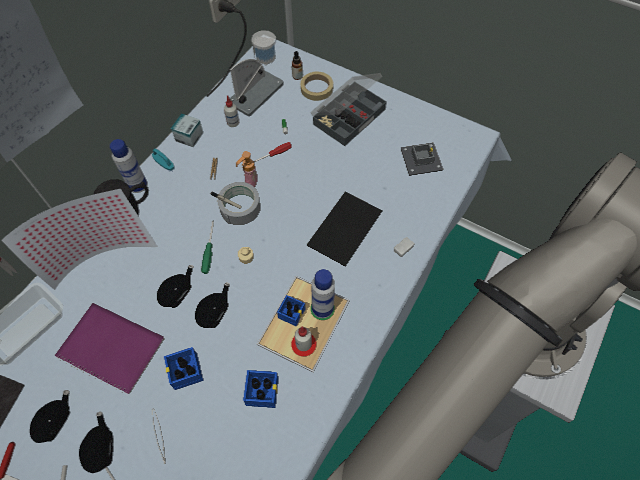

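The top view shows the tray at about (260,260), with the glue bottle on red at (243,270), the can on green at (275,264) and a blue tin at (260,247). The mat is at (351,245), the base tin at (452,268) and turned, the eraser at (360,296), and the brass weight at (285,190).

There are three candidate blue tins: (182,205), (195,262) and (260,247). The one on the tray is the smallest and stands behind the coasters, so it fits. I'll confirm it in a crop.

```bash
cat > h.py <<'E'
import cv2,numpy as np,pickle
def ray(c,u,v):
    T=np.array(c["T"]);d=T[:3,:3]@np.array([(u-c["cx"])/c["fx"],(v-c["cy"])/c["fy"],1.]);return T[:3,3],d
def onz(c,u,v,z):
    p,d=ray(c,u,v);return (p+d*(z-p[2])/d[2])
def tri(c1,p1,c2,p2):
    A=np.zeros((3,3));b=np.zeros(3)
    for c,p in((c1,p1),(c2,p2)):
        o,d=ray(c,*p);d=d/np.linalg.norm(d);M=np.eye(3)-np.outer(d,d);A+=M;b+=M@o
    return np.linalg.solve(A,b)
def proj(c,P):
    T=np.array(c["T"]);q=T[:3,:3].T@(np.array(P)-T[:3,3]);return q[0]/q[2]*c["fx"]+c["cx"],q[1]/q[2]*c["fy"]+c["cy"]
def blobs(m,mn=20):
    n,l,s,ce=cv2.connectedComponentsWithStats(m.astype(np.uint8));return [(s[i].tolist(),ce[i].round(1).tolist()) for i in range(1,n) if s[i,4]>=mn]
def load(n): return pickle.load(open(f"pics/{n}.pkl","rb"))
def snap(n,f):
    from plant import capture
    c=capture(n);cv2.imwrite(f"pics/{f}.png",c["img"]);pickle.dump(c,open(f"pics/{f}.pkl","wb"));return c
E
python3 - <<'E'
from h import *
t=load("top0");s=load("side0")
for n,p,z in [("mat",(351,245),3),("base",(452,268),8),("eraser",(360,296),9),("weight",(285,190),18),("tin",(260,247),50)]:
    print(n,onz(t,*p,z).round(0))
print("tray", [onz(t,*p,10).round(0).tolist() for p in ((227,241),(292,236),(294,279),(230,287))])
hsv=cv2.cvtColor(t["img"],cv2.COLOR_BGR2HSV)
m=(hsv[...,0]>105)&(hsv[...,0]<130)&(hsv[...,1]>130)&(hsv[...,2]>60)
print(blobs(m,15))
w=snap("wrist","w0");print(w["fx"],w["T"].round(3).tolist())
a=cv2.resize(t["img"][225:295,160:300],(800,400),interpolation=3)
b=cv2.resize(t["img"][240:295,425:480],(200,200),interpolation=3)
cc=cv2.resize(s["img"][135:185,390:450],(240,200),interpolation=3)
d=cv2.resize(s["img"][260:380,240:360],(200,200),interpolation=3)
low=np.hstack([b,cc,d,cv2.resize(w["img"],(160,200))])
cv2.imwrite("pics/m0.png",np.vstack([a,low]))
E
```

```text
mat [525. -12.   3.]
base [ 450. -320.    8.]
eraser [366. -36.   9.]
weight [701. 193.  18.]
tin [511. 265.  50.]
tray [[539.0, 373.0, 10.0], [554.0, 171.0, 10.0], [419.0, 164.0, 10.0], [396.0, 358.0, 10.0]]
[([287, 45, 12, 15, 134], [292.7, 51.5]), ([165, 191, 32, 30, 388], [181.5, 205.3]), ([252, 239, 26, 25, 262], [264.7, 251.5]), ([180, 247, 29, 29, 370], [193.7, 261.1])]
406.13479860057487 [[0.284, 0.914, 0.292, 117.685], [0.959, -0.27, -0.087, 668.644], [-0.0, 0.304, -0.953, 373.367], [0.0, 0.0, 0.0, 1.0]]
```

View pics/m0.png

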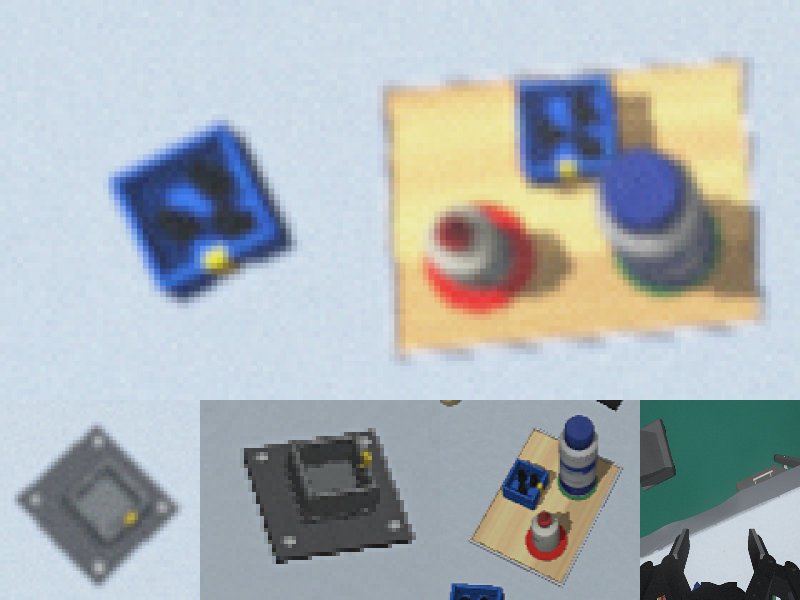

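The crop confirms it: the tray tin at (260,247) has 3 ferrules and is smaller than the two lookalikes. Its yellow line faces -x. The base key points to (-x,-y), so the base's yaw is about 40°. Next I'll move over the tray and look from near.

```bash
cat >> h.py <<'E'
from scipy.spatial.transform import Rotation as R
def go(x,y,z,yaw=None,quiet=False):
    """target TCP, yaw(deg) of tool y relative to world y. prints turn shares (total) then shift shares after turn"""
    from plant import get_obs
    o=get_obs();q=R.from_quat(o["orientation"]);M=q.as_matrix()
    cur=np.degrees(np.arctan2(-M[0,1],M[1,1]));yaw=cur if yaw is None else yaw
    Rt=R.from_euler("z",yaw,degrees=True).as_matrix()@np.diag([-1.,1,-1])
    rv=np.degrees((q.inv()*R.from_matrix(Rt)).as_rotvec())
    d=Rt.T@(np.array([x,y,z])-o["tool_pos"])
    print("t",round(o["time"],1),"pos",o["tool_pos"].round(1),"yaw",round(cur,2),"turn/4",(rv/4).round(2),"shift/80",(d/80).round(3),"w",round(o["gripper_width"],1),"j7",o["joint_positions"][6].round(2))
E
python3 -c "
from h import *
go(430,265,404,5)"
```

```text
t 0.1 pos [191.5 647.1 403.9] yaw -16.49 turn/4 [-0.02 -0.   -5.37] shift/80 [-2.554e+00 -5.017e+00 -1.000e-03] w 85.6 j7 -0.08
```

>>> play_rows(plan=[[0, 0, -0.9, 0, 0, 0, 1], [0, 0, -0.9, 0, 0, 0, 1], [0, 0, -0.9, 0, 0, 0, 1], [0, 0, -0.9, 0, 0, 0, 1], [0, 0, -0.9, 0, 0, 0, 1], [0, 0, -0.87, 0, 0, 0, 1], [0, 0, 0, -0.2, -0.39, 0, 1], [0, 0, 0, -0.2, -0.39, 0, 1], [0, 0, 0, -0.2, -0.39, 0, 1], [0, 0, 0, -0.2, -0.39, 0, 1], [0, 0, 0, -0.2, -0.39, 0, 1], [0, 0, 0, -0.2, -0.39, 0, 1], [0, 0, 0, -0.2, -0.39, 0, 1], [0, 0, 0, -0.2, -0.39, 0, 1], [0, 0, 0, -0.2, -0.39, 0, 1], [0, 0, 0, -0.2, -0.39, 0, 1], [0, 0, 0, -0.2, -0.39, 0, 1], [0, 0, 0, -0.2, -0.39, 0, 1], [0, 0, 0, -0.15, -0.34, 0, 1], [0, 0, 0, 0, 0, 0, 1]])

```text
time: 1.82
tool_pos: [432.7, 258.7, 404.6]
orientation: [-0.039, 0.999, -0.001, 0.0]
ft_force: [0.4, -0.3, 0.4]
gripper_width: 85.6
grip_force: 0.0
```

```bash
python3 -c "
from h import *
go(430,265,404,5)
snap('wrist','w1')"
```

```text
t 1.8 pos [432.7 258.7 404.6] yaw 4.45 turn/4 [-0.04  0.01 -0.14] shift/80 [0.027 0.081 0.008] w 85.6 j7 1.01
```

View pics/w1.png

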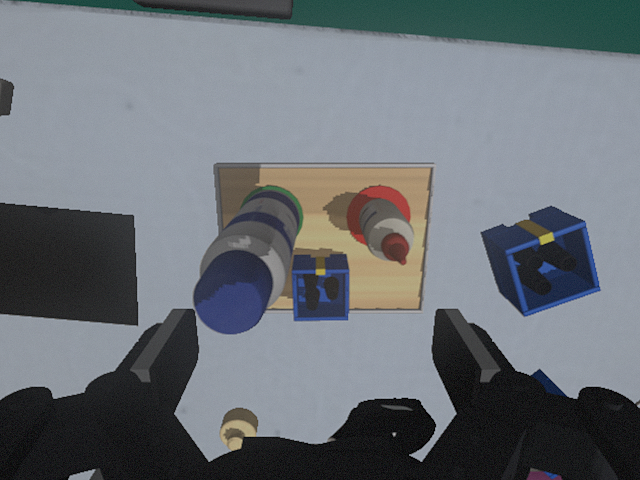

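The wrist view shows the tray corners at about (215,163), (433,163), (423,311) and (227,311). The can cap is at (234,292), the glue nozzle tip at (398,250), the tin rim at (321,290), and its line at (320,262).

```bash
cat > meas.py <<'E'
from h import *
w=load("w1");t=load("top0");s=load("side0")
hs=lambda c:cv2.cvtColor(c["img"],cv2.COLOR_BGR2HSV)
h=hs(w);H,S,V=h[...,0],h[...,1],h[...,2]
wood=(H>10)&(H<30)&(S>50)&(V>80)
roi=np.zeros_like(wood);roi[150:320,200:445]=1
wood&=roi>0
def line(pts): return np.array(pts,float)
# tray edges: outermost wood per column/row -> plane z=8
top=[(u,np.where(wood[:,u])[0].min()) for u in range(265,425,4)]
bot=[(u,np.where(wood[:,u])[0].max()) for u in range(355,415,4)]
rig=[(np.where(wood[v])[0].max(),v) for v in range(180,300,4)]
lef=[(np.where(wood[v])[0].min(),v) for v in range(180,220,4)]
L={}
for n,p in dict(near=top,far=bot,left=rig,right=lef).items():
    P=np.array([onz(w,u,v,7)[:2] for u,v in p]);vx,vy,x,y=cv2.fitLine(P.astype(np.float32),cv2.DIST_HUBER,0,.01,.01).ravel()
    L[n]=(np.array([x,y]),np.array([vx,vy]));print(n,L[n][0].round(1),np.degrees(np.arctan2(vy,vx)).round(2))
def X(a,b):
    a,b=L[a],L[b];k=np.linalg.solve(np.c_[a[1],-b[1]],b[0]-a[0]);return a[0]+k[0]*a[1]
C=[X(*k) for k in (("near","left"),("far","left"),("far","right"),("near","right"))]
print(np.round(C,1).tolist(),"centre",np.mean(C,0).round(1))
red=((H<6)|(H>174))&(S>150)&(V>110)
def fit(c,m,z):
    cs,_=cv2.findContours(m.astype(np.uint8),0,1);k=cv2.convexHull(max(cs,key=cv2.contourArea))[:,0]
    P=np.array([onz(c,*p,z)[:2] for p in k]).astype(np.float32);return cv2.minEnclosingCircle(P)
print("redcoaster w",fit(w,red,9))
ht=hs(t);print("red t",fit(t,((ht[...,0]<6)|(ht[...,0]>174))&(ht[...,1]>150),9))
def cap(c,z,x0,x1,y0,y1,lo=60):
    q=hs(c);m=(q[...,0]>105)&(q[...,0]<130)&(q[...,1]>130)&(q[...,2]>lo);k=np.zeros_like(m);k[y0:y1,x0:x1]=1;return m&k
a=cap(w,0,190,275,248,340);print("cap w",blobs(a,100),fit(w,a,185))
b=cap(t,0,264,288,245,280);print("cap t",blobs(b,30))
tb=cap(w,0,290,352,245,325);cs,_=cv2.findContours(tb.astype(np.uint8),0,1)
print("tin",blobs(tb,50))
r=cv2.minAreaRect(np.vstack([c for c in cs]));print(r)
P=np.array([onz(w,*p,50)[:2] for p in ((292,255),(348,255),(349,320),(294,321))]);print("tin rim",P.round(1).tolist())
print("glue tip tri",tri(w,(398,250),t,(241.5,266)).round(1), "onz",onz(w,398,250,122).round(1))
E
python3 meas.py
```

```text
near [409.3 277.6] -85.53
far [545.8 337.7] -85.5
left [481.  366.1] 4.63
right [445.3 172.4] 3.86
[[402.79998779296875, 359.70001220703125], [543.2000122070312, 371.1000061035156], [558.2999877929688, 180.0], [417.6000061035156, 170.5]] centre [480.5 270.3]
redcoaster w ((440.21514892578125, 322.89141845703125), 26.56637191772461)
red t ((1278.136962890625, 649.447998046875), 69.64434051513672)
cap w [] ((454.20599365234375, 216.63204956054688), 3.7766242027282715)
cap t [([264, 245, 14, 19, 145], [270.3, 255.9])]
tin [([319, 269, 30, 9, 98], [333.8, 272.1]), ([292, 270, 57, 51, 545], [316.3, 297.9]), ([298, 278, 7, 9, 53], [300.5, 282.2]), ([317, 285, 14, 18, 113], [322.6, 294.8])]
((320.4364013671875, 294.5660400390625), (50.139556884765625, 56.027435302734375), 88.93909454345703)
tin rim [[479.8, 241.8], [476.1, 289.3], [538.1, 296.6], [543.0, 247.4]]
glue tip tri [438.9 306.8 137.8] onz [443.3 313.6 122. ]
```

```bash
cat > meas2.py <<'E'
from h import *
from scipy.optimize import least_squares
w=load("w1");t=load("top0")
hs=lambda c:cv2.cvtColor(c["img"],cv2.COLOR_BGR2HSV)
h=hs(w)
for p in ((234,292),(220,280),(395,205),(360,195),(385,190),(290,190),(270,187),(375,240),(398,250)): print(p,h[p[1],p[0]],end=" ")
print(); ht=hs(t); print(ht[259,272],ht[266,241],ht[277,243])
def cont(m,x0,x1,y0,y1):
    k=np.zeros_like(m);k[y0:y1,x0:x1]=m[y0:y1,x0:x1];cs,_=cv2.findContours(k.astype(np.uint8),0,1);return max(cs,key=cv2.contourArea)[:,0]
def circ(c,k,z,r):
    P=np.array([onz(c,*p,z)[:2] for p in k])
    s=least_squares(lambda q:np.hypot(*(P-q).T)-r,P.mean(0),loss="soft_l1",f_scale=1.);return s.x.round(1),np.median(abs(s.fun)).round(2),k.min(0),k.max(0)
H,S,V=[h[...,i].astype(int) for i in range(3)]
red=((H<8)|(H>172))&(S>170)
k=cont(red,335,420,175,265)
P=np.array([onz(w,*p,9)[:2] for p in k]); 
print("red",circ(w,k,9,30))
g=(H>45)&(H<85)&(S>80)
k=cont(g,240,310,175,260);print("green",circ(w,k,9,30))
cap=(H>100)&(H<135)&(S>80)
k=cont(cap,185,275,248,340);print("cap",circ(w,k,185,20))
noz=((H<10)|(H>170))&(S>90)
k=cont(noz,378,415,230,270);print("noz",k.min(0),k.max(0))
print([x for x in blobs(noz,20)])
T,Ss=ht[...,0].astype(int),ht[...,1].astype(int)
k=cont((T>100)&(T<135)&(Ss>90),263,288,247,275);print("cap top",circ(t,k,185,20))
k=cont(((T<8)|(T>172))&(Ss>150),225,262,255,290);print("red top",circ(t,k,9,30))
E
python3 meas2.py
```

```text
(234, 292) [115 127 116] (220, 280) [112  88  78] (395, 205) [  3 107 122] (360, 195) [  3 121  97] (385, 190) [  1 156 165] (290, 190) [ 16  83 165] (270, 187) [ 66 107 112] (375, 240) [ 21  25 101] (398, 250) [  4 100  87] 
[116 139 172] [179 102 110] [  0 189 233]
red (array([500.1, 288.7]), np.float64(0.0), array([364, 242], dtype=int32), array([365, 243], dtype=int32))
green (array([461. , 216.8]), np.float64(0.9), array([262, 186], dtype=int32), array([302, 233], dtype=int32))
cap (array([453.2, 217.2]), np.float64(1.11), array([194, 256], dtype=int32), array([271, 333], dtype=int32))
noz [382 233] [408 264]
[([347, 185, 64, 60, 1289], [373.5, 206.6]), ([382, 233, 27, 32, 573], [395.3, 247.3])]
cap top (array([457.6, 218.8]), np.float64(3.42), array([263, 247], dtype=int32), array([278, 264], dtype=int32))
red top (array([455.6, 318.7]), np.float64(2.88), array([235, 272], dtype=int32), array([249, 279], dtype=int32))
```

```bash
python3 -c "
from h import *
go(459.5,218,404,4.5)"
```

```text
t 1.9 pos [431.3 261.6 404.6] yaw 4.61 turn/4 [-0.02  0.    0.03] shift/80 [-0.309 -0.571  0.008] w 85.4 j7 1.01
```

>>> play_rows(plan=[[0, 0, 0.03, -0.08, -0.14, 0, 1], [0, 0, 0, -0.08, -0.15, 0, 1], [0, 0, 0, -0.08, -0.14, 0, 1], [0, 0, 0, -0.07, -0.14, 0, 1], [0, 0, 0, 0, 0, 0, 1], [0, 0, 0, 0, 0, 0.2, 1], [0, 0, 0, 0, 0, 0.2, 1], [0, 0, 0, 0, 0, 0.2, 1], [0, 0, 0, 0, 0, 0.2, 1], [0, 0, 0, 0, 0, 0, 1], [0, 0, 0, 0, 0, 0, 1], [0, 0, 0, 0, 0, 0, 1]])

```text
time: 2.87
tool_pos: [458.3, 222.5, 341.4]
orientation: [-0.043, 0.999, 0.0, 0.0]
ft_force: [0.1, -0.6, -0.3]
gripper_width: 85.4
grip_force: 0.0
```

```bash
python3 -c "
from h import *
go(459.5,218,290,4.5)
snap('wrist','w2')"
```

```text
t 2.9 pos [458.3 222.5 341.4] yaw 4.93 turn/4 [0.01 0.01 0.11] shift/80 [-0.011 -0.058  0.643] w 85.4 j7 1.13
```

View pics/w2.png

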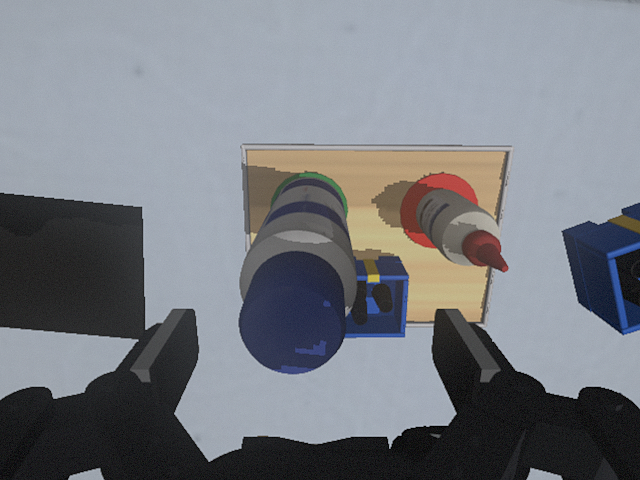

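The cap sits between the fingers, slightly left of their middle: (293,318) against 316. I'll shift 5 mm and go down.

>>> play_rows(plan=[[0, 0, 0.1, -0.01, -0.06, 0, 1], [0, 0, 0, 0, 0, 0.15, 1], [0, 0, 0, 0, 0, 0.15, 1], [0, 0, 0, 0, 0, 0.15, 1], [0, 0, 0, 0, 0, 0.13, 1], [0, 0, 0, 0, 0, 0.05, 1], [0, 0, 0, 0, 0, 0, 1], [0, 0, 0, 0, 0, 0, 1], [0, 0, 0, 0, 0, 0, 1]])

```text
time: 3.67
tool_pos: [459.9, 217.0, 290.9]
orientation: [-0.039, 0.999, 0.0, 0.0]
ft_force: [-0.2, -0.1, 0.2]
gripper_width: 85.2
grip_force: 0.0
```

```bash
python3 -c "
from h import *
go(459.5,218,290,4.5)"
```

```text
t 3.7 pos [459.9 217.  290.9] yaw 4.46 turn/4 [ 0.01  0.01 -0.01] shift/80 [0.004 0.013 0.012] w 85.2 j7 1.15
```

Closing gently.

>>> play_rows(plan=[[0, 0, 0, 0, 0, 0, 0.4], [0, 0, 0, 0, 0, 0, 0.2], [0, 0, 0, 0, 0, 0, 0], [0, 0, 0, 0, 0, 0, -0.2], [0, 0, 0, 0, 0, 0, -0.4], [0, 0, 0, 0, 0, 0, -0.4], [0, 0, 0, 0, 0, 0, -0.4], [0, 0, 0, 0, 0, 0, -0.4]], squeeze=35)

```text
time: 4.33
tool_pos: [459.9, 217.1, 291.0]
orientation: [-0.039, 0.999, 0.0, 0.001]
ft_force: [-0.0, -0.6, 5.6]
gripper_width: 51.2
grip_force: 36.2
```

```bash
python3 -c "
from h import *
go(459.5,218,290,4.5)
from plant import get_obs
o=get_obs();print(o['grip_force'],o['ft_force'],o['torque'])"
```

```text
t 4.3 pos [459.9 217.1 291. ] yaw 4.47 turn/4 [ 0.01  0.02 -0.01] shift/80 [0.004 0.012 0.013] w 51.2 j7 1.15
36.16005443036556 [-0.02260898 -0.60266293  5.56888279] [-0.10875026  0.1140149   0.00457713]
```

>>> play_rows(plan=[[0, 0, 0, 0, 0, -0.05, -0.4], [0, 0, 0, 0, 0, -0.1, -0.4], [0, 0, 0, 0, 0, -0.2, -0.4], [0, 0, 0, 0, 0, -0.25, -0.4], [0, 0, 0, 0, 0, -0.25, -0.4], [0, 0, 0, 0, 0, -0.2, -0.4], [0, 0, 0, 0, 0, -0.1, -0.4], [0, 0, 0, 0, 0, 0, -0.4], [0, 0, 0, 0, 0, 0, -0.4]])

```text
time: 5.08
tool_pos: [459.3, 216.8, 382.1]
orientation: [-0.039, 0.999, 0.0, -0.0]
ft_force: [0.2, -0.3, -2.5]
gripper_width: 50.9
grip_force: 36.6
```

```bash
python3 -c "
from h import *
t=load('top0')
q=cv2.cvtColor(t['img'],cv2.COLOR_BGR2HSV);m=(q[...,2]<60);k=np.zeros_like(m);k[220:272,310:392]=m[220:272,310:392]
cs,_=cv2.findContours(k.astype(np.uint8),0,1);r=cv2.boxPoints(cv2.minAreaRect(max(cs,key=cv2.contourArea)));print([onz(t,*p,3).round(0).tolist() for p in r])
go(525,-60,380,4.5)
from plant import get_obs
o=get_obs();print(o['grip_force'],o['ft_force'],o['torque'])
c=snap('side','s1');cv2.imwrite('pics/s1c.png',cv2.resize(c['img'][200:380,200:420],(660,540)))"
```

```text
Traceback (most recent call last):
ValueError: max() iterable argument is empty
```

```bash
python3 -c "
from h import *
t=load('top0')
print([onz(t,*p,3).round(0).tolist() for p in ((319,227),(383,228),(382.5,264),(320,263))])
go(525,-60,380,4.5)
from plant import get_obs
o=get_obs();print(o['grip_force'],o['ft_force'],o['torque'])
c=snap('side','s1');cv2.imwrite('pics/s1c.png',cv2.resize(c['img'][200:380,200:420],(660,540)))"
```

```text
[[584.0, 87.0, 3.0], [579.0, -114.0, 3.0], [465.0, -108.0, 3.0], [469.0, 85.0, 3.0]]
t 5.1 pos [459.3 216.8 382.1] yaw 4.48 turn/4 [ 0.   -0.   -0.01] shift/80 [-0.547 -3.514  0.026] w 50.9 j7 1.13
36.61558563821018 [ 0.22542029 -0.2800197  -2.45507739] [-0.00159106 -0.00601453 -0.01111628]
```

View pics/s1c.png

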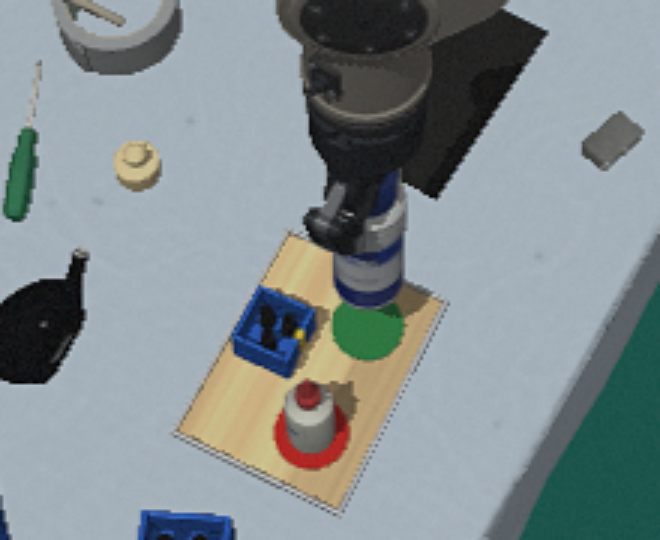

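The can hangs upright and both coasters are now clear: green at about (368,328) and red at (312,434) in the crop. Carrying it to the mat.

>>> play_rows(plan=[[0, 0, 0, -0.01, -0.1, 0, -0.4], [0, 0, 0, -0.03, -0.2, 0, -0.4], [0, 0, 0, -0.04, -0.28, 0, -0.4], [0, 0, 0, -0.05, -0.3, 0, -0.4], [0, 0, 0, -0.05, -0.3, 0, -0.4], [0, 0, 0, -0.05, -0.3, 0, -0.4], [0, 0, 0, -0.05, -0.3, 0, -0.4], [0, 0, 0, -0.05, -0.3, 0, -0.4], [0, 0, 0, -0.05, -0.3, 0, -0.4], [0, 0, 0, -0.05, -0.3, 0, -0.4], [0, 0, 0, -0.05, -0.28, 0, -0.4], [0, 0, 0, -0.04, -0.25, 0, -0.4], [0, 0, 0, -0.02, -0.2, 0, -0.4], [0, 0, 0, -0.02, -0.12, 0, -0.4], [0, 0, 0, 0, 0, 0, -0.4], [0, 0, 0, 0, 0, 0, -0.4], [0, 0, 0, 0, 0, 0, -0.4]])

```text
time: 6.55
tool_pos: [526.0, -60.0, 381.8]
orientation: [-0.04, 0.999, 0.0, -0.0]
ft_force: [-0.0, -0.3, -2.6]
gripper_width: 51.5
grip_force: 36.6
```

```bash
python3 -c "
from h import *
go(525,-62,285,4.5)"
```

```text
t 6.5 pos [526.  -60.  381.8] yaw 4.55 turn/4 [ 0.01 -0.01  0.01] shift/80 [ 0.015 -0.024  1.211] w 51.5 j7 1.75
```

>>> play_rows(plan=[[0, 0, 0, 0, 0, 0.1, -0.4], [0, 0, 0, 0, 0, 0.2, -0.4], [0, 0, 0, 0, 0, 0.25, -0.4], [0, 0, 0, 0, 0, 0.25, -0.4], [0, 0, 0, 0, 0, 0.2, -0.4], [0, 0, 0, 0, 0, 0.1, -0.4], [0, 0, 0, 0, 0, 0.05, -0.4], [0, 0, 0, 0, 0, 0.02, -0.4], [0, 0, 0, 0, 0, 0.02, -0.4], [0, 0, 0, 0, 0, 0, -0.4], [0, 0, 0, 0, 0, 0, -0.4], [0, 0, 0, 0, 0, 0, -0.4]])

```text
time: 7.55
tool_pos: [526.5, -61.2, 287.7]
orientation: [-0.039, 0.999, 0.0, 0.001]
ft_force: [0.2, 0.3, -2.8]
gripper_width: 51.6
grip_force: 36.6
```

>>> play_rows(plan=[[0, 0, 0, 0, 0, 0.015, -0.4], [0, 0, 0, 0, 0, 0.01, -0.4], [0, 0, 0, 0, 0, 0.01, -0.4], [0, 0, 0, 0, 0, 0, -0.4], [0, 0, 0, 0, 0, 0, -0.4]])

```text
time: 7.97
tool_pos: [526.6, -61.2, 285.0]
orientation: [-0.039, 0.999, 0.0, 0.001]
ft_force: [-0.8, 0.4, 6.1]
gripper_width: 51.3
grip_force: 37.3
```

Contact. Releasing and rising.

>>> play_rows(plan=[[0, 0, 0, 0, 0, 0, 0.3], [0, 0, 0, 0, 0, 0, 0.5], [0, 0, 0, 0, 0, 0, 0.8], [0, 0, 0, 0, 0, 0, 1], [0, 0, 0, 0, 0, 0, 1], [0, 0, 0, 0, 0, 0, 1], [0, 0, 0, 0, 0, -0.1, 1], [0, 0, 0, 0, 0, -0.2, 1], [0, 0, 0, 0, 0, -0.3, 1], [0, 0, 0, 0, 0, -0.3, 1], [0, 0, 0, 0, 0, -0.3, 1], [0, 0, 0, 0, 0, -0.2, 1], [0, 0, 0, 0, 0, 0, 1], [0, 0, 0, 0, 0, 0, 1]])

```text
time: 9.13
tool_pos: [526.3, -61.2, 397.4]
orientation: [-0.039, 0.999, 0.0, 0.001]
ft_force: [-1.0, 0.5, -0.2]
gripper_width: 85.6
grip_force: 0.0
```

```bash
cat > m3.py <<'E'
from h import *
from scipy.optimize import least_squares
c=snap('side','s2');h=cv2.cvtColor(c["img"],cv2.COLOR_BGR2HSV);H,S,V=[h[...,i].astype(int) for i in range(3)]
def big(m,x0,x1,y0,y1):
    k=np.zeros(m.shape,np.uint8);k[y0:y1,x0:x1]=m[y0:y1,x0:x1];cs,_=cv2.findContours(k,0,1);return max(cs,key=cv2.contourArea)[:,0]
def circ(k,z,r):
    P=np.array([onz(c,*p,z)[:2] for p in k]);s=least_squares(lambda q:np.hypot(*(P-q).T)-r,P.mean(0),loss="soft_l1",f_scale=1.);return s.x.round(1),np.median(abs(s.fun)).round(2)
k=big((H>45)&(H<85)&(S>80),290,350,290,330);print("green",circ(k,9,30),k.min(0),k.max(0))
k=big(((H<8)|(H>172))&(S>110),285,325,325,365);print("red",circ(k,9,30),k.min(0),k.max(0))
m=np.zeros(H.shape,bool);m[220:370,200:420]=(((H<8)|(H>172))&(S>90))[220:370,200:420];print(blobs(m,5))
cv2.imwrite('pics/s2c.png',cv2.resize(c['img'][150:380,200:440],(720,600)))
go(451.7,318.2,404,4.5)
E
python3 m3.py
```

```text
green (array([459.1, 219. ]), np.float64(1.3)) [311 297] [334 319]
red (array([452.6, 316.8]), np.float64(2.68)) [291 335] [315 355]
[([298, 327, 9, 10, 63], [302.2, 331.3]), ([291, 335, 25, 21, 212], [303.4, 347.4])]
t 9.2 pos [526.  -61.1 396.3] yaw 4.47 turn/4 [ 0.    0.   -0.01] shift/80 [ 0.553  4.8   -0.097] w 85.4 j7 1.74
```

View pics/s2c.png

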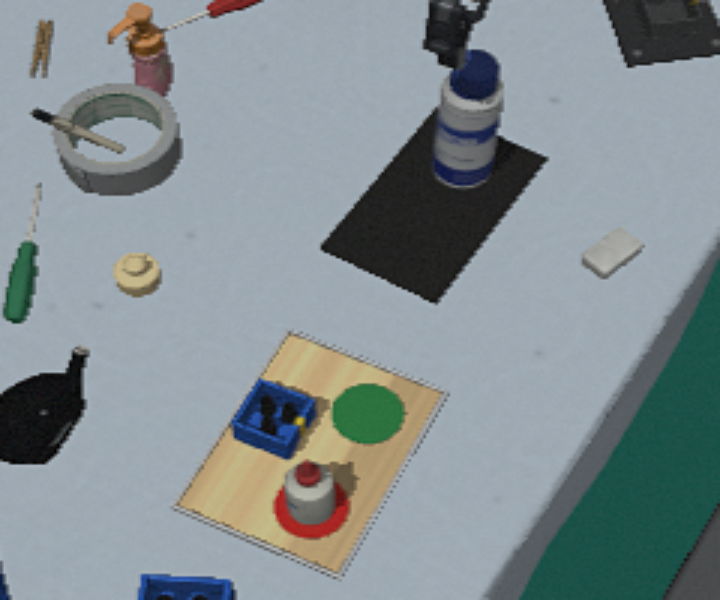

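The can stands upright on the mat. Next is the glue bottle.

>>> play_rows(plan=[[0, 0, 0, 0.01, 0.15, 0, 1], [0, 0, 0, 0.04, 0.3, 0, 1], [0, 0, 0, 0.04, 0.4, 0, 1], [0, 0, 0, 0.05, 0.43, 0, 1], [0, 0, 0, 0.05, 0.43, 0, 1], [0, 0, 0, 0.05, 0.43, 0, 1], [0, 0, 0, 0.05, 0.43, 0, 1], [0, 0, 0, 0.05, 0.43, 0, 1], [0, 0, 0, 0.05, 0.43, 0, 1], [0, 0, 0, 0.05, 0.43, 0, 1], [0, 0, 0, 0.05, 0.4, 0, 1], [0, 0, 0, 0.05, 0.3, 0.1, 1], [0, 0, 0, 0.03, 0.25, 0.2, 1], [0, 0, 0, 0, 0, 0.3, 1], [0, 0, 0, 0, 0, 0.3, 1], [0, 0, 0, 0, 0, 0.2, 1], [0, 0, 0, 0, 0, 0, 1], [0, 0, 0, 0, 0, 0, 1], [0, 0, 0, 0, 0, 0, 1]])

```text
time: 10.77
tool_pos: [451.0, 318.9, 308.6]
orientation: [-0.039, 0.999, 0.0, 0.0]
ft_force: [0.1, -0.3, 0.0]
gripper_width: 85.4
grip_force: 0.0
```

```bash
python3 -c "
from h import *
go(452,318,226,4.5)
snap('wrist','w3')"
```

```text
t 10.8 pos [451.  318.9 308.6] yaw 4.46 turn/4 [ 0.    0.   -0.01] shift/80 [-0.012 -0.013  1.033] w 85.4 j7 0.97
```

View pics/w3.png

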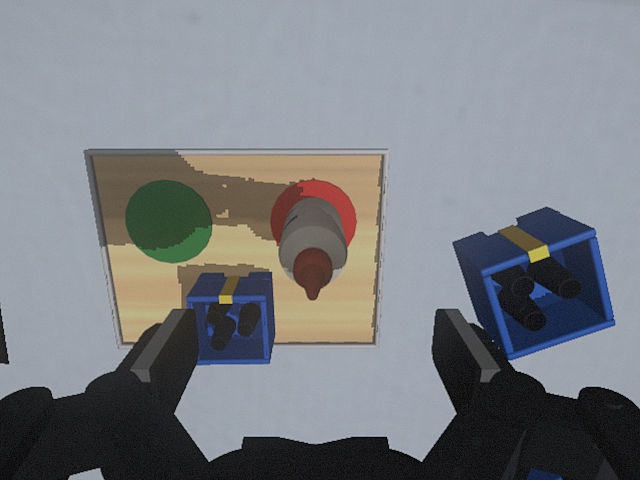

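The nozzle at (312,297) is centred between the fingers (mid 316). The green coaster is fully visible at (168,221). Going down and closing.

>>> play_rows(plan=[[0, 0, 0, -0.01, -0.01, 0.1, 1], [0, 0, 0, 0, 0, 0.2, 1], [0, 0, 0, 0, 0, 0.25, 1], [0, 0, 0, 0, 0, 0.2, 1], [0, 0, 0, 0, 0, 0.15, 1], [0, 0, 0, 0, 0, 0.08, 1], [0, 0, 0, 0, 0, 0.04, 1], [0, 0, 0, 0, 0, 0, 1], [0, 0, 0, 0, 0, 0, 0.8], [0, 0, 0, 0, 0, 0, 0.5], [0, 0, 0, 0, 0, 0, 0.3], [0, 0, 0, 0, 0, 0, 0.15]])

```text
time: 11.82
tool_pos: [451.8, 318.3, 227.3]
orientation: [-0.039, 0.999, 0.0, 0.0]
ft_force: [0.6, -0.5, -0.3]
gripper_width: 49.4
grip_force: 0.0
```

```bash
python3 - <<'E'
from h import *
from scipy.optimize import least_squares
c=load("w3");h=cv2.cvtColor(c["img"],cv2.COLOR_BGR2HSV);H,S,V=[h[...,i].astype(int) for i in range(3)]
def big(m,x0,x1,y0,y1):
    k=np.zeros(m.shape,np.uint8);k[y0:y1,x0:x1]=m[y0:y1,x0:x1];cs,_=cv2.findContours(k,0,1);return max(cs,key=cv2.contourArea)[:,0]
def circ(k,z,r):
    P=np.array([onz(c,*p,z)[:2] for p in k]);s=least_squares(lambda q:np.hypot(*(P-q[:2]).T)-r,P.mean(0),loss="soft_l1",f_scale=1.);return s.x.round(1),np.median(abs(s.fun)).round(2)
k=big((H>45)&(H<85)&(S>70),110,230,170,275);print("green",circ(k,9,30),k.min(0),k.max(0))
k=big(((H<8)|(H>172))&(S>85),260,362,175,260);print("red",circ(k,9,30),k.min(0),k.max(0))
go(452,318,226,4.5)
E
```

```text
green (array([459.6, 218.1]), np.float64(0.9)) [126 180] [211 262]
red (array([453. , 317.7]), np.float64(1.29)) [270 179] [356 246]
t 11.8 pos [451.8 318.3 227.3] yaw 4.47 turn/4 [ 0.01  0.01 -0.01] shift/80 [-0.002 -0.004  0.016] w 49.4 j7 0.98
```

>>> play_rows(plan=[[0, 0, 0, 0, 0, 0.01, 0], [0, 0, 0, 0, 0, 0, -0.1], [0, 0, 0, 0, 0, 0, -0.2], [0, 0, 0, 0, 0, 0, -0.4], [0, 0, 0, 0, 0, 0, -0.5], [0, 0, 0, 0, 0, 0, -0.5], [0, 0, 0, 0, 0, 0, -0.5]], squeeze=30)

```text
time: 12.4
tool_pos: [451.8, 318.2, 226.2]
orientation: [-0.039, 0.999, 0.0, 0.0]
ft_force: [-0.6, -0.7, 5.3]
gripper_width: 36.6
grip_force: 30.1
```

>>> play_rows(plan=[[0, 0, 0, 0, 0, -0.05, -0.5], [0, 0, 0, 0, 0, -0.15, -0.5], [0, 0, 0, 0, 0, -0.25, -0.5], [0, 0, 0, 0, 0, -0.3, -0.5], [0, 0, 0, 0, 0, -0.25, -0.5], [0, 0, 0, 0, 0, -0.15, -0.5], [0, 0, 0, 0, 0, -0.05, -0.5], [0, 0, 0, 0, 0, 0, -0.5], [0, 0, 0, 0, 0, 0, -0.5]])

```text
time: 13.15
tool_pos: [451.4, 318.0, 321.7]
orientation: [-0.039, 0.999, -0.0, -0.0]
ft_force: [0.7, 0.5, -0.3]
gripper_width: 35.8
grip_force: 30.1
```

```bash
python3 -c "
from h import *
go(525,38,315,4.5)"
```

```text
t 13.2 pos [451.4 318.  321.7] yaw 4.47 turn/4 [-0.   -0.01 -0.01] shift/80 [-0.643 -3.562  0.083] w 35.8 j7 0.97
```

```bash
python3 -c "
from h import *
a=snap('wrist','w4')['img'];b=snap('side','s4')['img']
cv2.imwrite('pics/m4.png',np.hstack([cv2.resize(a,(400,300)),cv2.resize(b[230:380,200:400],(400,300))]))"
```

```text
(no output)
```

View pics/m4.png

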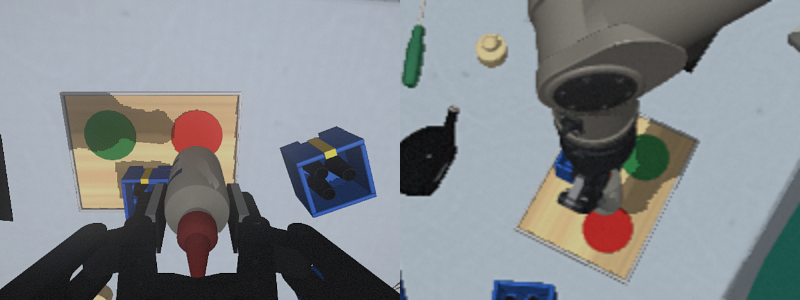

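The bottle is held upright, with the red coaster empty below it. Carrying it to the mat.

>>> play_rows(plan=[[0, 0, 0, -0.01, -0.1, 0, -0.5], [0, 0, 0, -0.03, -0.2, 0, -0.5], [0, 0, 0, -0.05, -0.28, 0, -0.5], [0, 0, 0, -0.06, -0.3, 0, -0.5], [0, 0, 0, -0.06, -0.3, 0, -0.5], [0, 0, 0, -0.06, -0.3, 0, -0.5], [0, 0, 0, -0.06, -0.3, 0, -0.5], [0, 0, 0, -0.06, -0.3, 0, -0.5], [0, 0, 0, -0.06, -0.3, 0, -0.5], [0, 0, 0, -0.06, -0.3, 0, -0.5], [0, 0, 0, -0.05, -0.3, 0, -0.5], [0, 0, 0, -0.04, -0.26, 0, -0.5], [0, 0, 0, -0.03, -0.2, 0, -0.5], [0, 0, 0, -0.01, -0.12, 0, -0.5], [0, 0, 0, 0, 0, 0, -0.5], [0, 0, 0, 0, 0, 0, -0.5], [0, 0, 0, 0, 0, 0, -0.5]])

```text
time: 14.67
tool_pos: [524.6, 39.4, 321.6]
orientation: [-0.04, 0.999, 0.0, -0.0]
ft_force: [-0.1, 0.1, -0.2]
gripper_width: 35.9
grip_force: 30.1
```

```bash
python3 -c "
from h import *
go(525,38,220.5,4.5)"
```

```text
t 14.7 pos [524.6  39.4 321.6] yaw 4.55 turn/4 [ 0.01 -0.01  0.01] shift/80 [-0.004 -0.018  1.264] w 35.9 j7 1.54
```

>>> play_rows(plan=[[0, 0, 0, 0, 0, 0.1, -0.5], [0, 0, 0, 0, 0, 0.2, -0.5], [0, 0, 0, 0, 0, 0.25, -0.5], [0, 0, 0, 0, 0, 0.25, -0.5], [0, 0, 0, 0, 0, 0.2, -0.5], [0, 0, 0, 0, 0, 0.12, -0.5], [0, 0, 0, 0, 0, 0.08, -0.5], [0, 0, 0, 0, 0, 0.03, -0.5], [0, 0, 0, 0, 0, 0.02, -0.5], [0, 0, 0, 0, 0, 0.01, -0.5], [0, 0, 0, 0, 0, 0, -0.5], [0, 0, 0, 0, 0, 0, -0.5], [0, 0, 0, 0, 0, 0, -0.5]])

```text
time: 15.75
tool_pos: [525.1, 38.3, 221.7]
orientation: [-0.039, 0.999, 0.0, 0.001]
ft_force: [-0.4, -0.9, -0.5]
gripper_width: 36.3
grip_force: 30.1
```

>>> play_rows(plan=[[0, 0, 0, 0, 0, 0.01, -0.5], [0, 0, 0, 0, 0, 0.01, -0.5], [0, 0, 0, 0, 0, 0, -0.5], [0, 0, 0, 0, 0, 0, -0.5]])

```text
time: 16.08
tool_pos: [525.2, 38.3, 220.2]
orientation: [-0.039, 0.999, 0.0, 0.001]
ft_force: [-1.7, -0.4, 5.9]
gripper_width: 36.1
grip_force: 30.6
```

Contact at 220.2. Releasing and rising, then moving over the tin.

>>> play_rows(plan=[[0, 0, 0, 0, 0, 0, 0], [0, 0, 0, 0, 0, 0, 0.2], [0, 0, 0, 0, 0, 0, 0.5], [0, 0, 0, 0, 0, 0, 0.7], [0, 0, 0, 0, 0, 0, 0.7], [0, 0, 0, 0, 0, 0, 0.7], [0, 0, 0, 0, 0, -0.1, 0.7], [0, 0, 0, 0, 0, -0.2, 0.7], [0, 0, 0, 0, 0, -0.3, 0.7], [0, 0, 0, 0, 0, -0.3, 0.7], [0, 0, 0, 0, 0, -0.3, 0.7], [0, 0, 0, 0, 0, -0.2, 1], [0, 0, 0, 0, 0, 0, 1], [0, 0, 0, 0, 0, 0, 1]])

```text
time: 17.25
tool_pos: [525.0, 38.2, 332.6]
orientation: [-0.039, 0.999, 0.0, 0.001]
ft_force: [-0.9, -0.9, 0.0]
gripper_width: 85.4
grip_force: 0.0
```

```bash
python3 -c "
from h import *
go(490,273,310,4.5)"
```

```text
t 17.2 pos [525.   38.2 332.6] yaw 4.47 turn/4 [ 0.01  0.03 -0.01] shift/80 [0.206 2.96  0.283] w 85.4 j7 1.54
```

>>> play_rows(plan=[[0, 0, 0, 0.01, 0.15, 0, 1], [0, 0, 0, 0.02, 0.3, 0, 1], [0, 0, 0, 0.03, 0.4, 0, 1], [0, 0, 0, 0.03, 0.43, 0, 1], [0, 0, 0, 0.03, 0.43, 0, 1], [0, 0, 0, 0.03, 0.43, 0, 1], [0, 0, 0, 0.03, 0.4, 0, 1], [0, 0, 0, 0.02, 0.3, 0.1, 1], [0, 0, 0, 0.01, 0.12, 0.18, 1], [0, 0, 0, 0, 0, 0, 1], [0, 0, 0, 0, 0, 0, 1], [0, 0, 0, 0, 0, 0, 1]])

```text
time: 18.25
tool_pos: [490.0, 271.5, 308.8]
orientation: [-0.038, 0.999, -0.001, -0.0]
ft_force: [-0.0, -0.1, -0.5]
gripper_width: 85.3
grip_force: 0.0
```

```bash
python3 - <<'E'
from h import *
go(515,273,193,4.5)
c=snap('wrist','w5');b=snap('side','s5')
h=cv2.cvtColor(c["img"],cv2.COLOR_BGR2HSV);H,S,V=[h[...,i].astype(int) for i in range(3)]
cv2.imwrite('pics/m5.png',np.hstack([c['img'][150:480,150:500],cv2.resize(b['img'][200:380,200:440],(440,330))]))
E
```

```text
t 18.2 pos [490.  271.5 308.8] yaw 4.37 turn/4 [-0.02 -0.01 -0.03] shift/80 [-0.314 -0.005  1.447] w 85.3 j7 1.09
```

View pics/m5.png

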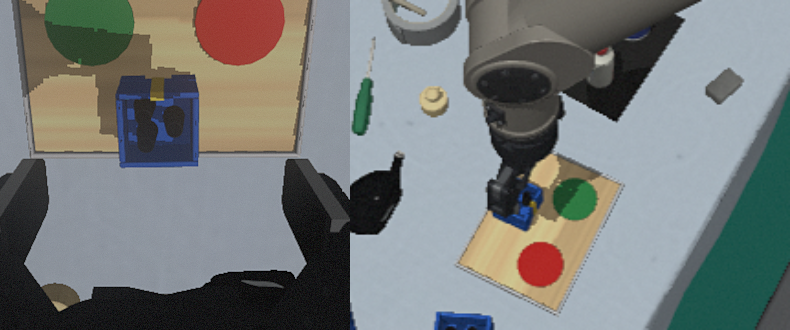

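The tin rim in the wrist view spans about u 268–349, v 247–316, nearly aligned with the tool. Measuring its pose.

```bash
python3 - <<'E'
from h import *
c=load('w5');h=cv2.cvtColor(c["img"],cv2.COLOR_BGR2HSV);H,S,V=[h[...,i].astype(int) for i in range(3)]
m=(H>100)&(H<135)&(S>90)
k=np.zeros(m.shape,bool);k[220:325,255:360]=m[220:325,255:360];m=k
far=[(u,np.where(m[:,u])[0].max()) for u in range(276,342,3)]
L=[(np.where(m[v])[0].min(),v) for v in range(262,310,3)]
Rr=[(np.where(m[v])[0].max(),v) for v in range(262,310,3)]
for n,p in (("far",far),("L",L),("R",Rr)):
    P=np.array([onz(c,u,v,50)[:2] for u,v in p],np.float32);vx,vy,x,y=cv2.fitLine(P,cv2.DIST_HUBER,0,.01,.01).ravel();print(n,(x,y),np.degrees(np.arctan2(vy,vx)))
print([onz(c,u,v,50)[:2].round(1) for u,v in((268,247),(349,247),(348,316),(270,316))])
E
```

```text
far (np.float32(540.56757), np.float32(264.38422)) -85.61359
L (np.float32(521.0422), np.float32(244.52228)) 5.4468927
R (np.float32(520.5353), np.float32(293.16223)) 5.001309
[array([495.9, 243.3]), array([492.2, 291.4]), array([538.2, 295.5]), array([541.9, 246.5])]
```

```bash
python3 -c "
from h import *
go(515.7,268.5,188,4.8)"
```

```text
t 18.4 pos [490.3 271.4 309.5] yaw 4.32 turn/4 [-0.01  0.01 -0.12] shift/80 [-0.313 -0.063  1.519] w 85.5 j7 1.09
```

>>> play_rows(plan=[[0, 0, -0.12, -0.1, -0.02, 0.1, 1], [0, 0, 0, -0.11, -0.02, 0.2, 1], [0, 0, 0, -0.1, -0.02, 0.25, 1], [0, 0, 0, 0, 0, 0.25, 1], [0, 0, 0, 0, 0, 0.25, 1], [0, 0, 0, 0, 0, 0.2, 1], [0, 0, 0, 0, 0, 0.15, 1], [0, 0, 0, 0, 0, 0.08, 1], [0, 0, 0, 0, 0, 0.03, 1], [0, 0, 0, 0, 0, 0, 1], [0, 0, 0, 0, 0, 0, 1], [0, 0, 0, 0, 0, 0, 1]])

```text
time: 19.35
tool_pos: [515.2, 270.5, 189.2]
orientation: [-0.043, 0.999, 0.0, 0.001]
ft_force: [0.7, 0.1, -0.1]
gripper_width: 85.5
grip_force: 0.0
```

```bash
python3 -c "
from h import *
go(515.7,268.5,188,4.8)"
```

```text
t 19.4 pos [515.2 270.5 189.2] yaw 4.95 turn/4 [0.01 0.02 0.04] shift/80 [-0.004 -0.025  0.016] w 85.5 j7 1.15
```

>>> play_rows(plan=[[0, 0, 0, 0, -0.02, 0.01, 0.7], [0, 0, 0, 0, 0, 0, 0.5], [0, 0, 0, 0, 0, 0, 0.4], [0, 0, 0, 0, 0, 0, 0.3], [0, 0, 0, 0, 0, 0, 0.2], [0, 0, 0, 0, 0, 0, 0.1], [0, 0, 0, 0, 0, 0, 0], [0, 0, 0, 0, 0, 0, -0.2], [0, 0, 0, 0, 0, 0, -0.3], [0, 0, 0, 0, 0, 0, -0.3], [0, 0, 0, 0, 0, 0, -0.3]], squeeze=35)

```text
time: 20.27
tool_pos: [515.0, 268.7, 187.7]
orientation: [-0.043, 0.999, 0.0, 0.0]
ft_force: [-1.1, 0.2, 6.5]
gripper_width: 49.7
grip_force: 37.3
```

```bash
python3 -c "
from h import *
go(515.7,268.5,188,4.8)"
```

```text
t 20.3 pos [515.  268.7 187.7] yaw 4.95 turn/4 [0.   0.   0.04] shift/80 [-0.008 -0.003 -0.003] w 49.7 j7 1.15
```

The tin is gripped. Before carrying it, I'll work out the base's pose (the j7 range matters at its yaw).

```bash
python3 - <<'E'
from h import *
t=load('top0');s=load('side0')
def plate(c,x0,x1,y0,y1):
    g=cv2.cvtColor(c['img'],cv2.COLOR_BGR2GRAY);m=np.zeros_like(g);m[y0:y1,x0:x1]=(g[y0:y1,x0:x1]<125)
    cs,_=cv2.findContours(m,0,1);k=max(cs,key=cv2.contourArea)[:,0]
    P=np.array([onz(c,*p,8)[:2] for p in k],np.float32);r=cv2.minAreaRect(P);return r
print(plate(t,425,480,240,295),plate(s,395,450,135,185))
def key(c,x0,x1,y0,y1):
    h=cv2.cvtColor(c['img'],cv2.COLOR_BGR2HSV);m=np.zeros(h.shape[:2],np.uint8);m[y0:y1,x0:x1]=((h[...,0]>20)&(h[...,0]<35)&(h[...,1]>90))[y0:y1,x0:x1];return blobs(m,1)
a,b=key(t,425,480,240,295),key(s,395,450,135,185);print(a,b)
if a and b: print(tri(t,a[0][1],s,b[0][1]),onz(t,*a[0][1],43))
from plant import get_obs;print(get_obs()['joint_positions'].round(3))
E
```

```text
((448.7593078613281, -317.9486083984375), (93.44535827636719, 94.73676300048828), 41.16313171386719) ((450.2779541015625, -317.5159912109375), (100.72008514404297, 102.6734619140625), 41.137516021728516)
[([459, 271, 4, 3, 9], [460.3, 272.1])] [([429, 147, 4, 5, 12], [430.9, 149.2])]
[ 433.30158051 -334.67563713   40.33377311] [ 431.92212528 -333.92135049   43.        ]
[-0.657  0.612  0.09   1.936 -0.092  0.597  1.15 ]
```

The base yaw is 41.2° with its centre at (450,-317.7), so j7 should end near 2.88, inside its 2.96 limit. Lifting the tin high enough to pass the can.

>>> play_rows(plan=[[0, 0, 0, 0, 0, -0.05, -0.3], [0, 0, 0, 0, 0, -0.15, -0.3], [0, 0, 0, 0, 0, -0.25, -0.3], [0, 0, 0, 0, 0, -0.35, -0.3], [0, 0, 0, 0, 0, -0.4, -0.3], [0, 0, 0, 0, 0, -0.4, -0.3], [0, 0, 0, 0, 0, -0.4, -0.3], [0, 0, 0, 0, 0, -0.3, -0.3], [0, 0, 0, 0, 0, -0.2, -0.3], [0, 0, 0, 0, 0, -0.15, -0.3], [0, 0, 0, 0, 0, 0, -0.3], [0, 0, 0, 0, 0, 0, -0.3]])

```text
time: 21.27
tool_pos: [514.7, 268.6, 399.5]
orientation: [-0.043, 0.999, 0.0, 0.0]
ft_force: [0.7, 1.7, -3.0]
gripper_width: 49.4
grip_force: 36.7
```

```bash
python3 -c "
from h import *
go(450,-200,400,4.95)
from plant import get_obs
o=get_obs();print(o['ft_force'],o['torque'],o['grip_force'])"
```

```text
t 21.3 pos [514.7 268.6 399.5] yaw 4.95 turn/4 [0. 0. 0.] shift/80 [ 1.311 -5.766 -0.006] w 49.4 j7 1.12
[ 0.68958492  1.70837332 -3.03807964] [0.00605744 0.03647159 0.05363028] 36.73161164391786
```

>>> play_rows(plan=[[0, 0, 0, 0.03, -0.12, 0, -0.3], [0, 0, 0, 0.05, -0.25, 0, -0.3], [0, 0, 0, 0.08, -0.35, 0, -0.3], [0, 0, 0, 0.09, -0.4, 0, -0.3], [0, 0, 0, 0.09, -0.4, 0, -0.3], [0, 0, 0, 0.09, -0.4, 0, -0.3], [0, 0, 0, 0.09, -0.4, 0, -0.3], [0, 0, 0, 0.09, -0.4, 0, -0.3], [0, 0, 0, 0.09, -0.4, 0, -0.3], [0, 0, 0, 0.09, -0.4, 0, -0.3], [0, 0, 0, 0.09, -0.4, 0, -0.3], [0, 0, 0, 0.09, -0.4, 0, -0.3], [0, 0, 0, 0.09, -0.4, 0, -0.3], [0, 0, 0, 0.09, -0.4, 0, -0.3], [0, 0, 0, 0.08, -0.3, 0, -0.3], [0, 0, 0, 0.05, -0.2, 0, -0.3], [0, 0, 0, 0.03, -0.12, 0, -0.3], [0, 0, 0, 0, 0, 0, -0.3], [0, 0, 0, 0, 0, 0, -0.3], [0, 0, 0, 0, 0, 0, -0.3]])

```text
time: 22.93
tool_pos: [450.3, -196.5, 398.9]
orientation: [-0.044, 0.999, 0.0, -0.001]
ft_force: [-0.5, 0.2, -1.8]
gripper_width: 49.4
grip_force: 36.8
```

```bash
python3 -c "
from h import *
go(450,-317.7,300,41.15)
from plant import get_obs
print(get_obs()['joint_positions'].round(3))"
```

```text
t 22.9 pos [ 450.3 -196.5  398.9] yaw 5.05 turn/4 [ 0.02 -0.01 -9.02] shift/80 [ 1.    -1.138  1.237] w 49.4 j7 2.04
[-0.084  0.183  0.42   2.013 -0.091  0.965  2.041]
```

>>> play_rows(plan=[[0, 0, -0.5, 0, 0, 0, -0.3], [0, 0, -1, 0, 0, 0, -0.3], [0, 0, -1, 0, 0, 0, -0.3], [0, 0, -1, 0, 0, 0, -0.3], [0, 0, -1, 0, 0, 0, -0.3], [0, 0, -1, 0, 0, 0, -0.3], [0, 0, -1, 0, 0, 0, -0.3], [0, 0, -1, 0, 0, 0, -0.3], [0, 0, -1, 0, 0, 0, -0.3], [0, 0, -0.5, 0, 0, 0, -0.3], [0, 0, 0, 0.1, -0.1, 0.1, -0.3], [0, 0, 0, 0.2, -0.22, 0.2, -0.3], [0, 0, 0, 0.2, -0.25, 0.2, -0.3], [0, 0, 0, 0.2, -0.25, 0.2, -0.3], [0, 0, 0, 0.2, -0.2, 0.2, -0.3], [0, 0, 0, 0.1, -0.12, 0.1, -0.3], [0, 0, 0, 0, 0, 0, -0.3], [0, 0, 0, 0, 0, 0, -0.3], [0, 0, 0, 0, 0, 0, -0.3]])

```text
time: 24.52
tool_pos: [450.3, -317.6, 319.7]
orientation: [-0.351, 0.936, 0.0, 0.0]
ft_force: [-0.4, 0.0, -2.0]
gripper_width: 49.5
grip_force: 36.9
```

```bash
python3 -c "
from h import *
go(450,-317.7,300,41.15)
from plant import get_obs
print(get_obs()['joint_positions'].round(3))
snap('wrist','w6')"
```

```text
t 24.5 pos [ 450.3 -317.6  319.7] yaw 41.08 turn/4 [ 0.01  0.01 -0.02] shift/80 [0.004 0.001 0.246] w 49.5 j7 2.93
[ 0.26   0.384  0.301  1.951 -0.153  0.828  2.933]
```

View pics/w6.png

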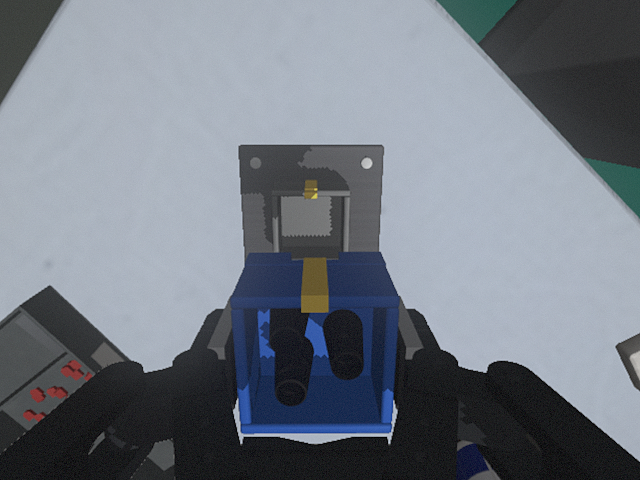

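The held tin's rim runs from (235,306) to (398,306) on the near side, with its line at (314,285). Below it is the base: key at (311,189), plate near corners (239,146) and (383,146). j7 is at 2.93, so I'll watch it closely.

```bash
python3 - <<'E'
from h import *
c=load('w6');z=319.7-187.7+50
from plant import get_obs
o=get_obs();p0=o['tool_pos'];M=R.from_quat(o['orientation']).as_matrix()
def tl(P): return (M.T@(P-p0))[:2].round(1)
print("tin rim corners (tool)",[tl(onz(c,u,v,z)).tolist() for u,v in((232,306),(399,306),(394,433),(240,433))])
print("line mid",tl(onz(c,314.5,311,z)))
print("plate near corners",[tl(onz(c,u,v,8)).tolist() for u,v in((238.5,145.5),(383,145.5))],"side edges at v=220",[tl(onz(c,u,220,8)).tolist() for u in(242,382)])
print("base rim inner/outer near",[tl(onz(c,u,v,38)).tolist() for u,v in((273,192),(350,192))],"key",tl(onz(c,311,182,45)))
h=cv2.cvtColor(c['img'],cv2.COLOR_BGR2HSV)
m=np.zeros(h.shape[:2],np.uint8);m[170:205,290:330]=((h[...,0]>15)&(h[...,0]<35)&(h[...,1]>110))[170:205,290:330];print(blobs(m,5))
g=cv2.cvtColor(c['img'],cv2.COLOR_BGR2GRAY)
d=lambda row,a,b:np.where(g[row,a:b]<130)[0][[0,-1]]+a
for v in (150,200,240):
    a,b=d(v,200,430);print(v,a,b,tl(onz(c,a,v,8)),tl(onz(c,b,v,8)))
col=[np.where(g[100:200,u]<130)[0][0]+100 for u in (245,280,310,345,378)];print(col,[tl(onz(c,u,v,8)).tolist() for u,v in zip((245,378),(col[0],col[-1]))])
E
```

```text
tin rim corners (tool) [[21.1, -25.2], [21.1, 23.9], [-25.5, 25.2], [-25.4, -25.4]]
line mid [19.4 -0.9]
plate near corners [[50.7, -52.3], [50.7, 45.9]] side edges at v=220 [[-1.8, -52.9], [-1.9, 47.8]]
base rim inner/outer near [[24.9, -26.8], [24.9, 21.6]] key [32.5 -2.9]
[([305, 181, 13, 18, 201], [310.6, 189.4])]
150 238 383 [ 47.7 -52.9] [47.7 46. ]
200 241 380 [ 12.9 -52.8] [12.8 45.7]
240 243 378 [-17. -53.] [-17.1  45.7]
[np.int64(145), np.int64(145), np.int64(145), np.int64(145), np.int64(145)] [[51.1, -47.9], [51.1, 42.4]]
```

>>> play_rows(plan=[[0, 0, 0, 0.02, -0.03, 0.05, -0.3], [0, 0, 0, 0, 0, 0.1, -0.3], [0, 0, 0, 0, 0, 0.1, -0.3], [0, 0, 0, 0, 0, 0, -0.3]])

```text
time: 24.9
tool_pos: [449.3, -321.2, 297.7]
orientation: [-0.35, 0.937, 0.001, -0.001]
ft_force: [-0.2, 1.0, -2.3]
gripper_width: 49.7
grip_force: 36.9
```

```bash
python3 -c "
from h import *
go(452,-320,245,41.15)
from plant import get_obs
print(get_obs()['joint_positions'].round(3))"
```

```text
t 24.9 pos [ 449.3 -321.2  297.7] yaw 40.98 turn/4 [ 0.04 -0.01 -0.04] shift/80 [-0.034 -0.011  0.658] w 49.7 j7 2.94
[ 0.294  0.416  0.27   1.962 -0.153  0.786  2.936]
```

>>> play_rows(plan=[[0, 0, 0, -0.01, -0.01, 0.1, -0.3], [0, 0, 0, 0, 0, 0.15, -0.3], [0, 0, 0, 0, 0, 0.15, -0.3], [0, 0, 0, 0, 0, 0.15, -0.3], [0, 0, 0, 0, 0, 0.1, -0.3], [0, 0, 0, 0, 0, 0.05, -0.3], [0, 0, 0, 0, 0, 0, -0.3], [0, 0, 0, 0, 0, 0, -0.3]])

```text
time: 25.57
tool_pos: [451.0, -322.3, 243.3]
orientation: [-0.35, 0.937, 0.0, -0.0]
ft_force: [1.1, 0.3, -2.2]
gripper_width: 49.9
grip_force: 36.9
```

```bash
python3 -c "
from h import *
go(450.7,-321.1,214,41.15)
from plant import get_obs
print(get_obs()['joint_positions'].round(3))
c=snap('wrist','w7');b=snap('side','s7')
cv2.imwrite('pics/m7.png',np.hstack([cv2.resize(c['img'][120:460,180:460],(445,540)),cv2.resize(b['img'][100:200,380:445],(351,540))]))"
```

```text
t 25.6 pos [ 451.  -322.3  243.3] yaw 40.94 turn/4 [ 0.   -0.   -0.05] shift/80 [-0.007  0.013  0.366] w 49.9 j7 2.94
[ 0.344  0.497  0.209  1.986 -0.16   0.673  2.939]
```

View pics/m7.png

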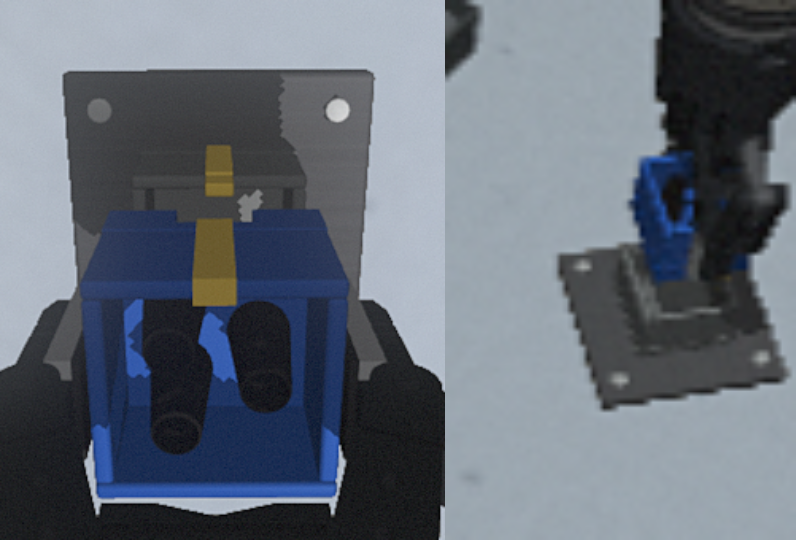

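```bash
python3 - <<'E'
from h import *
c=load('w7')
from plant import get_obs
o=get_obs();p0=o['tool_pos'];M=R.from_quat(o['orientation']).as_matrix()
tl=lambda u,v,z:(M.T@(onz(c,u,v,z)-p0))[:2].round(1)
k=1.589;f=lambda x,y,z:tl(180+x/k,120+y/k,z)
zt=243.3-187.7
print("tin rim near",f(82,292,zt+50),f(348,292,zt+50),"far",f(98,497,zt+50),f(338,497,zt+50),"line",f(215,300,zt+50))
print("tin bottom near",f(106,210,zt+12),f(324,210,zt+12),"notch",f(177,216,zt+12),f(253,216,zt+12))
print("base rim near outer",f(133,178,38),f(306,178,38),"key top",f(219,147,45),"plate",f(64,72,8),f(373,72,8))
E
```

```text
tin rim near [ 21.9 -24.9] [21.9 24.2] far [-25.2 -24.6] [-25.3  25.1] line [20.3 -0.4]
tin bottom near [ 24.  -26.4] [24.  25.9] notch [22.5 -9.4] [22.4  8.9]
base rim near outer [ 22.7 -23.4] [22.7 25.7] key top [33.6  0.9] plate [ 48.4 -47.8] [48.4 49.9]
```

The key and line agree to within about 1 mm: base (-2.0, +1.1) against tin (-1.2, -0.2). I'll make a small correction and lower in steps.

>>> play_rows(plan=[[0, 0, -0.03, -0.01, 0.015, 0.05, -0.3], [0, 0, 0, 0, 0, 0.08, -0.3], [0, 0, 0, 0, 0, 0.08, -0.3], [0, 0, 0, 0, 0, 0.05, -0.3], [0, 0, 0, 0, 0, 0.02, -0.3], [0, 0, 0, 0, 0, 0, -0.3], [0, 0, 0, 0, 0, 0, -0.3]])

```text
time: 26.25
tool_pos: [450.7, -320.7, 220.9]
orientation: [-0.351, 0.936, 0.0, -0.0]
ft_force: [-0.6, 0.4, -1.5]
gripper_width: 49.7
grip_force: 36.9
```

```bash
python3 -c "
from h import *
go(450.8,-321.0,214,41.15)
from plant import get_obs
print(get_obs()['joint_positions'].round(3))"
```

```text
t 26.2 pos [ 450.7 -320.7  220.9] yaw 41.06 turn/4 [ 0.   -0.   -0.02] shift/80 [ 0.002 -0.003  0.086] w 49.7 j7 2.94
[ 0.359  0.531  0.187  1.997 -0.161  0.627  2.94 ]
```

>>> play_rows(plan=[[0, 0, 0, 0, 0, 0.02, -0.3], [0, 0, 0, 0, 0, 0.02, -0.3], [0, 0, 0, 0, 0, 0.02, -0.3], [0, 0, 0, 0, 0, 0.01, -0.3], [0, 0, 0, 0, 0, 0, -0.3], [0, 0, 0, 0, 0, 0, -0.3]])

```text
time: 26.75
tool_pos: [450.8, -320.7, 215.5]
orientation: [-0.351, 0.936, 0.0, -0.0]
ft_force: [0.1, 0.7, -2.1]
gripper_width: 49.3
grip_force: 36.9
```

No contact yet at 215.5, so the foot is in the mouth.

>>> play_rows(plan=[[0, 0, 0, 0, 0, 0.01, -0.3], [0, 0, 0, 0, 0, 0.01, -0.3], [0, 0, 0, 0, 0, 0.01, -0.3], [0, 0, 0, 0, 0, 0, -0.3], [0, 0, 0, 0, 0, 0, -0.3]])

```text
time: 27.17
tool_pos: [450.8, -320.7, 213.7]
orientation: [-0.351, 0.936, 0.0, 0.0]
ft_force: [-2.3, 1.6, 4.4]
gripper_width: 49.2
grip_force: 37.8
```

Contact at 213.7, exactly the seated height. Releasing.

>>> play_rows(plan=[[0, 0, 0, 0, 0, 0, 0.2], [0, 0, 0, 0, 0, 0, 0.4], [0, 0, 0, 0, 0, 0, 0.7], [0, 0, 0, 0, 0, 0, 1], [0, 0, 0, 0, 0, 0, 1], [0, 0, 0, 0, 0, 0, 1], [0, 0, 0, 0, 0, -0.1, 1], [0, 0, 0, 0, 0, -0.2, 1], [0, 0, 0, 0, 0, -0.3, 1], [0, 0, 0, 0, 0, -0.3, 1], [0, 0, 0, 0, 0, -0.3, 1], [0, 0, 0, 0, 0, -0.3, 1], [0, 0, 0, 0, 0, -0.3, 1], [0, 0, 0, 0, 0, -0.3, 1], [0, 0, 0, 0, 0, -0.2, 1], [0, 0, 0, 0, 0, 0, 1], [0, 0, 0, 0, 0, 0, 1]])

```text
time: 28.58
tool_pos: [450.8, -320.7, 398.2]
orientation: [-0.351, 0.936, -0.001, 0.001]
ft_force: [0.5, 0.8, -1.7]
gripper_width: 85.7
grip_force: 0.0
```

```bash
python3 -c "
from h import *
go(500,40,400,4.5)
from plant import get_obs
print(get_obs()['joint_positions'].round(3))
c=snap('wrist','w8');b=snap('side','s8')
cv2.imwrite('pics/m8.png',np.hstack([cv2.resize(c['img'][120:460,180:460],(445,540)),cv2.resize(b['img'][120:190,390:445],(351,447))[:540] if 0 else cv2.resize(b['img'][120:200,393:445],(351,540))]))"
```

```text
t 28.6 pos [ 450.8 -320.7  398.2] yaw 41.07 turn/4 [-0.02  0.02  9.14] shift/80 [-0.967  4.447 -0.022] w 85.7 j7 2.87
[ 0.306  0.285  0.243  1.871 -0.081  0.993  2.871]
```

View pics/m8.png

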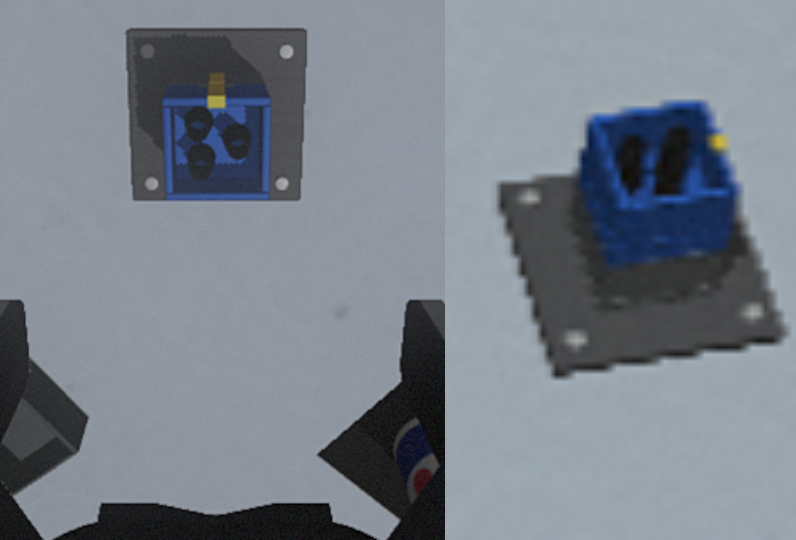

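The tin sits level on the base with its line over the key: (216,100) in the crop. Returning for the glue bottle.

>>> play_rows(plan=[[0, 0, 0.6, 0, 0, 0, 1], [0, 0, 1, 0, 0, 0, 1], [0, 0, 1, 0, 0, 0, 1], [0, 0, 1, 0, 0, 0, 1], [0, 0, 1, 0, 0, 0, 1], [0, 0, 1, 0, 0, 0, 1], [0, 0, 1, 0, 0, 0, 1], [0, 0, 1, 0, 0, 0, 1], [0, 0, 1, 0, 0, 0, 1], [0, 0, 0.54, 0, 0, 0, 1], [0, 0, 0, 0, 0, 0, 1], [0, 0, 0, 0, 0, 0, 1]])

```text
time: 29.68
tool_pos: [450.6, -320.4, 396.0]
orientation: [-0.04, 0.999, 0.0, -0.001]
ft_force: [-0.2, -0.4, -0.4]
gripper_width: 85.4
grip_force: 0.0
```

```bash
python3 -c "
from h import *
go(525.2,38.3,400,4.5)"
```

```text
t 29.7 pos [ 450.6 -320.4  396. ] yaw 4.59 turn/4 [ 0.01 -0.03  0.02] shift/80 [-1.282  4.397 -0.05 ] w 85.4 j7 2.27
```

>>> play_rows(plan=[[0, 0, 0, -0.04, 0.13, 0, 1], [0, 0, 0, -0.07, 0.25, 0, 1], [0, 0, 0, -0.1, 0.35, 0, 1], [0, 0, 0, -0.12, 0.4, 0, 1], [0, 0, 0, -0.12, 0.4, 0, 1], [0, 0, 0, -0.12, 0.4, 0, 1], [0, 0, 0, -0.12, 0.4, 0, 1], [0, 0, 0, -0.12, 0.4, 0, 1], [0, 0, 0, -0.12, 0.4, 0, 1], [0, 0, 0, -0.12, 0.4, 0, 1], [0, 0, 0, -0.1, 0.35, 0, 1], [0, 0, 0, -0.1, 0.27, 0, 1], [0, 0, 0, -0.08, 0.15, 0, 1], [0, 0, 0, -0.05, 0.1, 0, 1], [0, 0, 0, 0, 0, 0, 1], [0, 0, 0, 0, 0, 0, 1], [0, 0, 0, 0, 0, 0, 1]])

```text
time: 31.1
tool_pos: [532.9, 37.2, 397.0]
orientation: [-0.038, 0.999, -0.0, -0.0]
ft_force: [0.1, -0.3, -0.7]
gripper_width: 85.6
grip_force: 0.0
```

```bash
python3 -c "
from h import *
go(525.2,38.3,220.5,4.5)"
```

```text
t 31.1 pos [532.9  37.2 397. ] yaw 4.38 turn/4 [-0.01 -0.01 -0.03] shift/80 [0.095 0.022 2.206] w 85.6 j7 1.51
```

Correcting sideways and descending to just above the grasp height.

>>> play_rows(plan=[[0, 0, 0, 0.05, 0.01, 0, 1], [0, 0, 0, 0.045, 0.01, 0.1, 1], [0, 0, 0, 0, 0, 0.25, 1], [0, 0, 0, 0, 0, 0.3, 1], [0, 0, 0, 0, 0, 0.3, 1], [0, 0, 0, 0, 0, 0.3, 1], [0, 0, 0, 0, 0, 0.2, 1], [0, 0, 0, 0, 0, 0.1, 1], [0, 0, 0, 0, 0, 0, 1], [0, 0, 0, 0, 0, 0, 1], [0, 0, 0, 0, 0, 0, 1]])

```text
time: 32.02
tool_pos: [525.9, 39.8, 274.1]
orientation: [-0.039, 0.999, 0.0, 0.001]
ft_force: [1.1, -0.0, 0.3]
gripper_width: 85.4
grip_force: 0.0
```

```bash
python3 -c "
from h import *
go(525.2,38.3,220.5,4.5)
c=snap('wrist','w9');cv2.imwrite('pics/w9s.png',cv2.resize(c['img'],(400,300)))"
```

```text
t 32.0 pos [525.9  39.8 274.1] yaw 4.49 turn/4 [ 0.    0.02 -0.  ] shift/80 [ 0.01  -0.018  0.67 ] w 85.4 j7 1.53
```

View pics/w9s.png

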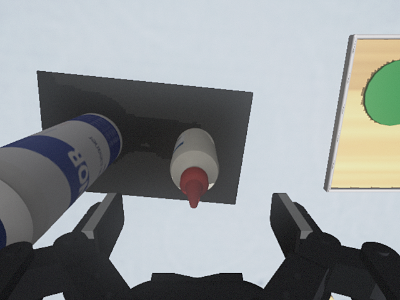

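The bottle stands upright between the fingers, with its nozzle at (194,190) against mid 197. Descending and gripping.

>>> play_rows(plan=[[0, 0, 0, 0.01, -0.015, 0.1, 1], [0, 0, 0, 0, 0, 0.18, 1], [0, 0, 0, 0, 0, 0.18, 1], [0, 0, 0, 0, 0, 0.12, 1], [0, 0, 0, 0, 0, 0.06, 1], [0, 0, 0, 0, 0, 0.02, 1], [0, 0, 0, 0, 0, 0, 0.8], [0, 0, 0, 0, 0, 0, 0.5], [0, 0, 0, 0, 0, 0, 0.3], [0, 0, 0, 0, 0, 0, 0.15], [0, 0, 0, 0, 0, 0, 0], [0, 0, 0, 0, 0, 0, -0.1], [0, 0, 0, 0, 0, 0, -0.2], [0, 0, 0, 0, 0, 0, -0.4], [0, 0, 0, 0, 0, 0, -0.5], [0, 0, 0, 0, 0, 0, -0.5], [0, 0, 0, 0, 0, 0, -0.5]], squeeze=30)

```text
time: 33.48
tool_pos: [525.0, 38.6, 220.7]
orientation: [-0.039, 0.999, 0.0, 0.0]
ft_force: [-0.5, -0.6, 6.6]
gripper_width: 36.2
grip_force: 29.9
```

>>> play_rows(plan=[[0, 0, 0, 0, 0, -0.05, -0.5], [0, 0, 0, 0, 0, -0.15, -0.5], [0, 0, 0, 0, 0, -0.25, -0.5], [0, 0, 0, 0, 0, -0.3, -0.5], [0, 0, 0, 0, 0, -0.25, -0.5], [0, 0, 0, 0, 0, -0.2, -0.5], [0, 0, 0, 0, 0, -0.1, -0.5], [0, 0, 0, 0, 0, 0, -0.5], [0, 0, 0, 0, 0, 0, -0.5]])

```text
time: 34.23
tool_pos: [524.5, 38.7, 324.0]
orientation: [-0.039, 0.999, 0.0, -0.0]
ft_force: [-0.4, -0.2, -1.2]
gripper_width: 36.2
grip_force: 30.1
```

```bash
python3 -c "
from h import *
go(451.6,318.2,321,4.5)"
```

```text
t 34.2 pos [524.5  38.7 324. ] yaw 4.52 turn/4 [ 0. -0.  0.] shift/80 [0.635 3.554 0.037] w 36.2 j7 1.52
```

>>> play_rows(plan=[[0, 0, 0, 0.01, 0.1, 0, -0.5], [0, 0, 0, 0.03, 0.2, 0, -0.5], [0, 0, 0, 0.05, 0.28, 0, -0.5], [0, 0, 0, 0.06, 0.3, 0, -0.5], [0, 0, 0, 0.06, 0.3, 0, -0.5], [0, 0, 0, 0.06, 0.3, 0, -0.5], [0, 0, 0, 0.06, 0.3, 0, -0.5], [0, 0, 0, 0.06, 0.3, 0, -0.5], [0, 0, 0, 0.06, 0.3, 0, -0.5], [0, 0, 0, 0.06, 0.3, 0, -0.5], [0, 0, 0, 0.05, 0.3, 0, -0.5], [0, 0, 0, 0.04, 0.26, 0, -0.5], [0, 0, 0, 0.03, 0.2, 0, -0.5], [0, 0, 0, 0.01, 0.12, 0, -0.5], [0, 0, 0, 0, 0, 0, -0.5], [0, 0, 0, 0, 0, 0, -0.5], [0, 0, 0, 0, 0, 0, -0.5], [0, 0, 0, 0, 0, 0, -0.5]])

```text
time: 35.73
tool_pos: [451.8, 317.1, 324.0]
orientation: [-0.038, 0.999, -0.0, -0.0]
ft_force: [1.0, 0.5, -0.1]
gripper_width: 36.3
grip_force: 30.1
```

```bash
python3 -c "
from h import *
go(451.6,318.2,227,4.5)"
```

```text
t 35.7 pos [451.8 317.1 324. ] yaw 4.39 turn/4 [-0.01 -0.   -0.03] shift/80 [0.002 0.014 1.213] w 36.3 j7 0.94
```

>>> play_rows(plan=[[0, 0, 0, 0, 0.012, 0.1, -0.5], [0, 0, 0, 0, 0, 0.2, -0.5], [0, 0, 0, 0, 0, 0.25, -0.5], [0, 0, 0, 0, 0, 0.25, -0.5], [0, 0, 0, 0, 0, 0.2, -0.5], [0, 0, 0, 0, 0, 0.1, -0.5], [0, 0, 0, 0, 0, 0.05, -0.5], [0, 0, 0, 0, 0, 0, -0.5], [0, 0, 0, 0, 0, 0, -0.5], [0, 0, 0, 0, 0, 0, -0.5]])

```text
time: 36.57
tool_pos: [451.7, 319.7, 233.2]
orientation: [-0.039, 0.999, 0.001, 0.001]
ft_force: [0.5, 0.4, 0.1]
gripper_width: 36.3
grip_force: 30.1
```

```bash
python3 - <<'E'
from h import *
from scipy.optimize import least_squares
c=snap('wrist','w10');h=cv2.cvtColor(c["img"],cv2.COLOR_BGR2HSV);H,S,V=[h[...,i].astype(int) for i in range(3)]
m=(((H<8)|(H>172))&(S>85)).astype(np.uint8);m[260:]=0;m[:,:200]=0;m[:,430:]=0
cs,_=cv2.findContours(m,0,1);k=max(cs,key=cv2.contourArea)[:,0];hull=cv2.convexHull(k)[:,0]
P=np.array([onz(c,*p,9)[:2] for p in k]);s=least_squares(lambda q:np.hypot(*(P-q).T)-30,[452,318],loss="soft_l1",f_scale=1.)
print("coaster",s.x.round(1),np.median(abs(s.fun)).round(2),k.min(0),k.max(0))
go(451.6,318.2,227,4.5)
cv2.imwrite('pics/w10c.png',c['img'][130:400,200:440])
E
```

```text
coaster [453.4 317.6] 1.32 [253 204] [368 259]
t 36.6 pos [451.6 319.8 233.3] yaw 4.5 turn/4 [0.02 0.02 0.  ] shift/80 [ 0.002 -0.019  0.078] w 36.4 j7 0.94
```

View pics/w10c.png

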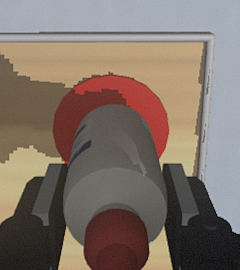

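The coaster spans about u 253–369 and the bottle foot is centred over it at u≈310. I've now viewed 15 pictures, one over the limit of 14, so all further checks will be numeric only. Checking the foot's axis against the coaster.

```bash
python3 - <<'E'
from h import *
c=load('w10');h=cv2.cvtColor(c["img"],cv2.COLOR_BGR2HSV);S=h[...,1].astype(int)
# near foot edge: first low-saturation row under red, per column
for u in (300,305,310,315,320):
    col=S[204:300,u];v=204+np.where((col[:-2]<60)&(col[1:-1]<60)&(col[2:]<60))[0][0];print(u,v,onz(c,u,v,15.6).round(1))
E
```

```text
300 237 [436.9 311.3  15.6]
305 236 [436.2 313.7  15.6]
310 235 [435.5 316.   15.6]
315 234 [434.8 318.4  15.6]
320 235 [435.1 320.9  15.6]
```

The bottle axis is at x≈453.5 and the coaster's is 453.4. I'll shift y by -1.6 mm and set it down.

>>> play_rows(plan=[[0, 0, 0, 0, -0.02, 0.02, -0.5], [0, 0, 0, 0, 0, 0.025, -0.5], [0, 0, 0, 0, 0, 0.02, -0.5], [0, 0, 0, 0, 0, 0.01, -0.5], [0, 0, 0, 0, 0, 0, -0.5], [0, 0, 0, 0, 0, 0, -0.5]])

```text
time: 37.12
tool_pos: [451.6, 317.9, 226.8]
orientation: [-0.039, 0.999, 0.0, 0.0]
ft_force: [-1.4, -1.2, 4.4]
gripper_width: 36.5
grip_force: 30.6
```

Contact. Releasing and rising to travel height.

>>> play_rows(plan=[[0, 0, 0, 0, 0, 0, 0], [0, 0, 0, 0, 0, 0, 0.2], [0, 0, 0, 0, 0, 0, 0.5], [0, 0, 0, 0, 0, 0, 0.7], [0, 0, 0, 0, 0, 0, 0.7], [0, 0, 0, 0, 0, 0, 0.7], [0, 0, 0, 0, 0, -0.1, 0.7], [0, 0, 0, 0, 0, -0.2, 0.7], [0, 0, 0, 0, 0, -0.3, 0.7], [0, 0, 0, 0, 0, -0.4, 0.7], [0, 0, 0, 0, 0, -0.4, 0.7], [0, 0, 0, 0, 0, -0.4, 1], [0, 0, 0, 0, 0, -0.3, 1], [0, 0, 0, 0, 0, -0.15, 1], [0, 0, 0, 0, 0, 0, 1], [0, 0, 0, 0, 0, 0, 1]])

```text
time: 38.45
tool_pos: [451.3, 317.8, 407.1]
orientation: [-0.039, 0.999, 0.001, 0.001]
ft_force: [-0.1, -0.2, -0.8]
gripper_width: 85.2
grip_force: 0.0
```

```bash
python3 -c "
from h import *
go(526.6,-61.2,400,4.5)"
```

```text
t 38.5 pos [451.3 317.8 407.1] yaw 4.51 turn/4 [0.02 0.02 0.  ] shift/80 [-0.566 -4.797  0.088] w 85.2 j7 0.94
```

>>> play_rows(plan=[[0, 0, 0, -0.02, -0.15, 0, 1], [0, 0, 0, -0.04, -0.3, 0, 1], [0, 0, 0, -0.05, -0.4, 0, 1], [0, 0, 0, -0.05, -0.42, 0, 1], [0, 0, 0, -0.05, -0.42, 0, 1], [0, 0, 0, -0.05, -0.42, 0, 1], [0, 0, 0, -0.05, -0.42, 0, 1], [0, 0, 0, -0.05, -0.42, 0, 1], [0, 0, 0, -0.05, -0.42, 0, 1], [0, 0, 0, -0.05, -0.42, 0, 1], [0, 0, 0, -0.05, -0.4, 0, 1], [0, 0, 0, -0.03, -0.3, 0, 1], [0, 0, 0, -0.02, -0.2, 0, 1], [0, 0, 0, 0, -0.1, 0, 1], [0, 0, 0, 0, 0, 0, 1], [0, 0, 0, 0, 0, 0, 1], [0, 0, 0, 0, 0, 0, 1], [0, 0, 0, 0, 0, 0, 1]])

```text
time: 39.95
tool_pos: [526.1, -59.1, 406.0]
orientation: [-0.041, 0.999, 0.0, -0.0]
ft_force: [0.5, -0.1, 0.2]
gripper_width: 85.5
grip_force: 0.0
```

```bash
python3 -c "
from h import *
go(526.6,-61.2,284.5,4.5)"
```

```text
t 40.0 pos [526.1 -59.1 406. ] yaw 4.65 turn/4 [ 0.01 -0.01  0.04] shift/80 [-0.005 -0.027  1.519] w 85.5 j7 1.72
```

>>> play_rows(plan=[[0, 0, 0.03, -0.005, -0.025, 0, 1], [0, 0, 0, 0, 0, 0.1, 1], [0, 0, 0, 0, 0, 0.2, 1], [0, 0, 0, 0, 0, 0.25, 1], [0, 0, 0, 0, 0, 0.25, 1], [0, 0, 0, 0, 0, 0.25, 1], [0, 0, 0, 0, 0, 0.2, 1], [0, 0, 0, 0, 0, 0.12, 1], [0, 0, 0, 0, 0, 0.08, 1], [0, 0, 0, 0, 0, 0.04, 1], [0, 0, 0, 0, 0, 0, 1], [0, 0, 0, 0, 0, 0, 1], [0, 0, 0, 0, 0, 0, 1]])

```text
time: 41.03
tool_pos: [527.1, -62.6, 287.9]
orientation: [-0.038, 0.999, 0.0, 0.001]
ft_force: [0.1, -0.2, 0.3]
gripper_width: 85.3
grip_force: 0.0
```

>>> play_rows(plan=[[0, 0, 0, 0.006, 0.017, 0.03, 1], [0, 0, 0, 0, 0, 0.01, 0.7], [0, 0, 0, 0, 0, 0, 0.4], [0, 0, 0, 0, 0, 0, 0.2], [0, 0, 0, 0, 0, 0, 0.1], [0, 0, 0, 0, 0, 0, 0], [0, 0, 0, 0, 0, 0, -0.2], [0, 0, 0, 0, 0, 0, -0.4], [0, 0, 0, 0, 0, 0, -0.4], [0, 0, 0, 0, 0, 0, -0.4], [0, 0, 0, 0, 0, 0, -0.4]], squeeze=35)

```text
time: 41.95
tool_pos: [526.4, -61.0, 284.3]
orientation: [-0.038, 0.999, 0.0, 0.0]
ft_force: [0.2, 2.2, 6.6]
gripper_width: 51.0
grip_force: 35.3
```

```bash
python3 -c "
from h import *
go(526.6,-61.2,284.5,4.5)"
```

```text
t 42.0 pos [526.4 -61.  284.3] yaw 4.4 turn/4 [ 0.01  0.01 -0.03] shift/80 [-0.003 -0.003 -0.002] w 51.0 j7 1.78
```

>>> play_rows(plan=[[0, 0, 0, 0, 0, -0.05, -0.4], [0, 0, 0, 0, 0, -0.15, -0.4], [0, 0, 0, 0, 0, -0.25, -0.4], [0, 0, 0, 0, 0, -0.3, -0.4], [0, 0, 0, 0, 0, -0.25, -0.4], [0, 0, 0, 0, 0, -0.15, -0.4], [0, 0, 0, 0, 0, -0.05, -0.4], [0, 0, 0, 0, 0, 0, -0.4], [0, 0, 0, 0, 0, 0, -0.4]])

```text
time: 42.7
tool_pos: [525.7, -61.3, 379.1]
orientation: [-0.038, 0.999, -0.0, -0.001]
ft_force: [-0.4, -0.1, -2.1]
gripper_width: 51.5
grip_force: 35.3
```

```bash
python3 -c "
from h import *
go(459.5,218,380,4.5)"
```

```text
t 42.7 pos [525.7 -61.3 379.1] yaw 4.39 turn/4 [-0.   -0.02 -0.03] shift/80 [ 0.551  3.545 -0.012] w 51.5 j7 1.73
```

>>> play_rows(plan=[[0, 0, -0.03, 0.01, 0.1, 0, -0.4], [0, 0, 0, 0.03, 0.2, 0, -0.4], [0, 0, 0, 0.05, 0.28, 0, -0.4], [0, 0, 0, 0.05, 0.3, 0, -0.4], [0, 0, 0, 0.05, 0.3, 0, -0.4], [0, 0, 0, 0.05, 0.3, 0, -0.4], [0, 0, 0, 0.05, 0.3, 0, -0.4], [0, 0, 0, 0.05, 0.3, 0, -0.4], [0, 0, 0, 0.05, 0.3, 0, -0.4], [0, 0, 0, 0.05, 0.3, 0, -0.4], [0, 0, 0, 0.04, 0.29, 0, -0.4], [0, 0, 0, 0.04, 0.25, 0, -0.4], [0, 0, 0, 0.02, 0.2, 0, -0.4], [0, 0, 0, 0.01, 0.12, 0, -0.4], [0, 0, 0, 0, 0, 0, -0.4], [0, 0, 0, 0, 0, 0, -0.4], [0, 0, 0, 0, 0, 0, -0.4], [0, 0, 0, 0, 0, 0, -0.4]])

```text
time: 44.2
tool_pos: [460.4, 216.3, 379.7]
orientation: [-0.038, 0.999, -0.0, -0.0]
ft_force: [0.7, 0.4, -2.3]
gripper_width: 51.4
grip_force: 35.4
```

```bash
python3 -c "
from h import *
go(459.5,218.2,290.5,4.5)"
```

```text
t 44.2 pos [460.4 216.3 379.7] yaw 4.39 turn/4 [-0.01 -0.   -0.03] shift/80 [0.009 0.024 1.115] w 51.4 j7 1.12
```

Lowering to about 6 mm above the coaster, then measuring.

>>> play_rows(plan=[[0, 0, 0, 0.008, 0.022, 0.1, -0.4], [0, 0, 0, 0, 0, 0.2, -0.4], [0, 0, 0, 0, 0, 0.25, -0.4], [0, 0, 0, 0, 0, 0.2, -0.4], [0, 0, 0, 0, 0, 0.15, -0.4], [0, 0, 0, 0, 0, 0.1, -0.4], [0, 0, 0, 0, 0, 0.03, -0.4], [0, 0, 0, 0, 0, 0, -0.4], [0, 0, 0, 0, 0, 0, -0.4], [0, 0, 0, 0, 0, 0, -0.4]])

```text
time: 45.03
tool_pos: [459.6, 219.5, 298.3]
orientation: [-0.039, 0.999, 0.0, 0.001]
ft_force: [-0.2, 0.4, -1.9]
gripper_width: 51.3
grip_force: 35.4
```

```bash
cat > foot.py <<'E'
from h import *
from scipy.optimize import least_squares
go(459.5,218.2,290.5,4.5)
c=snap('wrist','w11');s=snap('side','s11')
def green(c,x0,x1,y0,y1,sm):
    h=cv2.cvtColor(c["img"],cv2.COLOR_BGR2HSV);H,S,V=[h[...,i].astype(int) for i in range(3)]
    m=np.zeros(H.shape,np.uint8);m[y0:y1,x0:x1]=((H>45)&(H<85)&(S>sm))[y0:y1,x0:x1]
    cs,_=cv2.findContours(m,0,1);k=max(cs,key=cv2.contourArea)[:,0]
    P=np.array([onz(c,*p,9)[:2] for p in k]);q=least_squares(lambda q:np.hypot(*(P-q).T)-30,[459,218],loss="soft_l1",f_scale=1.)
    print("green",q.x.round(1),np.median(abs(q.fun)).round(2),k.min(0),k.max(0));return m
z=9+float(get_z())-290.4 if 0 else None
from plant import get_obs
zf=9+get_obs()['tool_pos'][2]-290.4
m=green(c,200,440,120,320,60)
us=np.where(m.any(0))[0];print("foot z",zf)
for u in range(us.min(),us.max()+1,5):
    v=np.where(m[:,u])[0];print(u,v.min(),v.max(),onz(c,u,v.max()+1,zf).round(1)[:2].tolist())
E
python3 foot.py
```

```text
t 45.0 pos [459.6 219.5 298.3] yaw 4.49 turn/4 [ 0.01  0.02 -0.  ] shift/80 [ 0.003 -0.016  0.097] w 51.3 j7 1.13
green [462.8 218.9] 2.06 [268 181] [356 233]
foot z 16.81907626866962
268 223 224 [459.4, 189.2]
273 206 224 [459.2, 192.4]
278 197 211 [450.3, 195.2]
283 192 204 [445.5, 198.1]
288 188 199 [442.0, 201.1]
293 186 195 [439.2, 204.1]
298 183 192 [437.0, 207.1]
303 182 191 [436.1, 210.2]
308 181 189 [434.6, 213.2]
313 181 189 [434.4, 216.3]
318 182 189 [434.1, 219.5]
323 183 190 [434.5, 222.6]
328 184 191 [434.9, 225.8]
333 187 193 [435.9, 229.1]
338 189 196 [437.6, 232.4]
343 193 200 [439.9, 235.8]
348 198 204 [442.3, 239.2]
353 207 212 [447.2, 242.9]
```

```bash
python3 - <<'E'
from h import *
from scipy.optimize import least_squares
c=load('w11');h=cv2.cvtColor(c["img"],cv2.COLOR_BGR2HSV);H,S=h[...,0].astype(int),h[...,1].astype(int)
m=np.zeros(H.shape,bool);m[120:320,200:440]=((H>45)&(H<85)&(S>60))[120:320,200:440]
F=[];C=[]
for u in range(275,355,2):
    v=np.where(m[:,u])[0];C.append(onz(c,u,v.min()-.5,9)[:2]);F.append(onz(c,u,v.max()+.5,16.8)[:2])
for n,P,r in(("coaster",C,30),("foot",F,27)):
    P=np.array(P);q=least_squares(lambda q:np.hypot(*(P-q).T)-r,[459,218],loss="soft_l1",f_scale=.5);print(n,q.x.round(2),np.median(abs(q.fun)).round(2))
E
```

```text
coaster [460.07 217.96] 0.16
foot [460.89 219.73] 0.12
```

The foot is at (460.9, 219.7) and the coaster at (460.1, 218.0). Correcting (+0.9, -1.7 mm in tool axes) and lowering.

>>> play_rows(plan=[[0, 0, 0, 0.012, -0.022, 0.02, -0.4], [0, 0, 0, 0, 0, 0.03, -0.4], [0, 0, 0, 0, 0, 0.02, -0.4], [0, 0, 0, 0, 0, 0.015, -0.4], [0, 0, 0, 0, 0, 0.01, -0.4], [0, 0, 0, 0, 0, 0, -0.4], [0, 0, 0, 0, 0, 0, -0.4]])

```text
time: 45.72
tool_pos: [458.5, 217.6, 290.3]
orientation: [-0.039, 0.999, 0.0, -0.0]
ft_force: [-1.8, -0.5, 6.0]
gripper_width: 51.4
grip_force: 36.0
```

Contact. Releasing, rising and backing off toward the start.

>>> play_rows(plan=[[0, 0, 0, 0, 0, 0, 0.3], [0, 0, 0, 0, 0, 0, 0.5], [0, 0, 0, 0, 0, 0, 0.8], [0, 0, 0, 0, 0, 0, 1], [0, 0, 0, 0, 0, 0, 1], [0, 0, 0, 0, 0, 0, 1], [0, 0, 0, 0, 0, -0.1, 1], [0, 0, 0, 0, 0, -0.2, 1], [0, 0, 0, 0, 0, -0.3, 1], [0, 0, 0, 0, 0, -0.3, 1], [0, 0, 0, 0, 0, -0.3, 1], [0, 0, 0, 0, 0, -0.2, 1], [0, 0, 0, 0, 0, 0, 1], [0, 0, 0, 0, -0.3, 0, 1], [0, 0, 0, 0, -0.4, 0, 1], [0, 0, 0, 0, -0.4, 0, 1], [0, 0, 0, 0, -0.4, 0, 1], [0, 0, 0, 0, -0.3, 0, 1], [0, 0, 0, 0, 0, 0, 1], [0, 0, 0, 0, 0, 0, 1]])

```text
time: 47.38
tool_pos: [469.6, 72.5, 401.6]
orientation: [-0.038, 0.999, -0.0, -0.0]
ft_force: [-0.9, 0.5, -0.2]
gripper_width: 85.4
grip_force: 0.0
```

```bash
python3 - <<'E'
from h import *
s=snap('side','s12');s0=load('side0');t=snap('top','t12')
# can & bottle compared with the start picture in the side view; tin, weight, eraser unchanged?
d=cv2.absdiff(s['img'],s0['img']).max(2)
for n,(x0,x1,y0,y1) in dict(can=(305,345,262,325),glue=(285,325,322,365),weight=(235,258,243,268),eraser=(390,417,235,258)).items():
    a=s['img'][y0:y1,x0:x1];b=s0['img'][y0-8:y1+8,x0-8:x1+8]
    r=cv2.matchTemplate(b,a,cv2.TM_CCOEFF_NORMED);_,mx,_,l=cv2.minMaxLoc(r);print(n,round(mx,3),"shift px",8-l[0],8-l[1])
h=cv2.cvtColor(s['img'],cv2.COLOR_BGR2HSV);H,S,V=[h[...,i].astype(int) for i in range(3)]
for n,m in(("green",(H>45)&(H<85)&(S>80)),("cap",(H>100)&(H<135)&(S>80)),("red",((H<8)|(H>172))&(S>110))):
    k=np.zeros_like(m);k[255:370,280:350]=m[255:370,280:350];print(n,blobs(k,15))
k=np.zeros(H.shape,bool);k[125:185,395:450]=((H>100)&(H<130)&(S>100))[125:185,395:450];print("tin",blobs(k,15))
from plant import get_obs
o=get_obs();print(o['time'],o['tool_pos'],o['ft_force'])
E
```

```text
can 0.972 shift px 0 0
glue 0.92 shift px 0 0
weight 0.998 shift px 0 0
eraser 0.997 shift px 0 0
green [([311, 304, 24, 16, 63], [321.2, 314.3])]
cap [([315, 269, 17, 21, 295], [323.1, 279.2]), ([312, 295, 22, 10, 61], [323.8, 300.1]), ([312, 307, 22, 10, 84], [321.9, 312.9])]
red [([299, 326, 8, 10, 61], [302.3, 331.0]), ([291, 335, 25, 21, 212], [303.6, 347.5])]
tin [([413, 135, 23, 25, 403], [424.0, 147.2])]
47.4833 [469.57203069  74.71683413 401.64517744] [0.05332153 0.73036937 0.24350518]
```

The can and bottle are back where they were in the first picture (0 px shift). The weight and eraser haven't moved, and the tin is on its base. Handing in.

```bash
python3 -c "
from plant import *
print(job_done())"
```

```text
the job is handed in; nothing more can be done
None
```

The job is handed in at 47 s: the tin is level on the base over its key, the can and bottle are upright on their own coasters, and the weight and eraser are unmoved; I viewed 15 pictures, one over the limit of 14.

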